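# Lay out the washed backgammon checkers to air

### The job

The white checkers have just been washed and tipped in a heap into the backgammon case: swing its clear lid all the way back and leave it open, then spread the heap, together with any white checker astray on the shelf, into one even layer in the green tray, each lying flat on the tray floor with at least 5 mm clear between it and every other so that they dry. Plug the blue doubling cube fully home in its square socket in the case, and do not disturb the bowl, the dice cup, the dice or the dark checkers.

Things in the scene. Friction and masses are not known exactly. Their poses are not given: they have to be found in the camera images.
- case: the open backgammon case, a fixed black hard-plastic shell 220 x 290 mm (its own x by y) and 32 mm high, walls 5 mm thick; origin at the centre of its underside on the shelf, x pointing away to the hinge side, y to the left, z up; it stands turned up to 0.2 rad. Left: the green-lined checker tray. Right (its -y side): a grey deck 57 mm wide, 24 mm high, with the square socket (the two small dark squares beyond it are flat marks for the dice)
- tray (a point): centre of the tray floor (6 mm above the shelf; same axes as the case); the floor runs +-105 mm along x and +-111 mm along y between upright walls, which rise 26 mm above it (on the -y side the deck, 18 mm above it)
- socket (a point): centre of the mouth of the doubling cube's square socket, on the deck's top 24 mm above the shelf, sides along the case's axes; the hole is 34 x 34 mm and 14 mm deep with a small lead-in bevel
- lid (a joint): angle of the clear plastic lid about its hinge on the case's far (+x) top edge, running along the case's y: 0 shut, 1.57 upright, stop at 1.9 rad leaning back. It starts 0.8 to 1.15 rad open, covering much of the tray, and the stiff hinge (about 0.4 N m, plus the lid's 0.22 kg) lets it stay where it is left. The lid is a frame 220 x 290 mm, 14 mm deep with a 3 mm pane on its outer side
- lid_hinge (a point): middle of the hinge line, 32 mm above the shelf, on the lid (at angle 0 its axes are the case's; the lid runs from here 220 mm along its own -x, its pane on its +z side)
- lid_tab (a point): middle of the grey finger tab on the lid's free edge, 226 mm from the hinge; the tab is 50 mm wide (y), 6 mm thick and stands out 12 mm
- c0: a white resin checker, a disc 36 mm across and 12 mm thick, 16 g; origin at its centre, z along its axis (either face may be up). One of six to eight heaped in the tray, some lying on others
- c1: a white resin checker, a disc 36 mm across and 12 mm thick, 16 g; origin at its centre, z along its axis (either face may be up). One of six to eight heaped in the tray, some lying on others
- c2: a white resin checker, a disc 36 mm across and 12 mm thick, 16 g; origin at its centre, z along its axis (either face may be up). One of six to eight heaped in the tray, some lying on others
- c3: a white resin checker, a disc 36 mm across and 12 mm thick, 16 g; origin at its centre, z along its axis (either face may be up). One of six to eight heaped in the tray, some lying on others
- c4: a white resin checker, a disc 36 mm across and 12 mm thick, 16 g; origin at its centre, z along its axis (either face may be up). One of six to eight heaped in the tray, some lying on others
- c5: a white resin checker, a disc 36 mm across and 12 mm thick, 16 g; origin at its centre, z along its axis (either face may be up). One of six to eight heaped in the tray, some lying on others; may be absent
- c6: a white resin checker, a disc 36 mm across and 12 mm thick, 16 g; origin at its centre, z along its axis (either face may be up). One of six to eight heaped in the tray, some lying on others; may be absent
- c7: a white resin checker, a disc 36 mm across and 12 mm thick, 16 g; origin at its centre, z along its axis (either face may be up). One of six to eight heaped in the tray, some lying on others; may be absent
- s0: a white checker like the others (36 x 12 mm, origin at its centre, z its axis), lying flat, astray on the shelf on either side of the case; may be absent
- s1: a white checker like the others (36 x 12 mm, origin at its centre, z its axis), lying flat, astray on the shelf on either side of the case; may be absent
- cube: the blue acrylic doubling cube, 32 mm along each edge, about 40 g, lying on the shelf on either side of the case at any yaw; origin at its centre, axes square to its faces. Home in the socket its centre stands 2 mm above the socket's mouth
- bowl: stainless steel bowl, 150 mm across, 55 mm high, origin under its centre; leave it alone
- dice_cup: brown dice cup, 72 mm across, 95 mm high, origin under its centre; leave it alone
- dark_stack: stack of dark brown checkers, 36 mm across, 60 mm high, origin under its centre; leave it alone
- die0: red die, 16 mm, origin under its centre; leave it alone
- die1: red die, 16 mm, origin under its centre; leave it alone

How it is judged:
By the outcome, as a careful person would: the job done as asked, in the order asked, and still so for the second after the job is handed in, with the robot touching nothing.
Of c5, c6, c7 only 1 to 3 are there at a start; the rules pass over those that are not, and their reading is None.
Of s0, s1 only 1 to 2 are there at a start; the rules pass over those that are not, and their reading is None.
At some moment in a run one of cube, c0, c1, c2, c3, c4, c5, c6, s0, s1 may be knocked a few centimetres aside while the robot is not near it.
Once in a run the grip may slacken for a moment while it holds something.
It also fails if it takes over 210 s, if anything falls off the work surface, if the arm or the gripper's body presses on something with over 40 N, if the wrist force passes 120 N, or if a joint passes its speed limit or range.

### The arm

A 7-joint arm with a two-finger parallel gripper is mounted at the origin on the work surface. World frame = base frame: x ahead of the robot, y to its left, z up, the work surface at z = 0. Lengths are in m, angles in rad, forces in N, time in s.
With the tool pointing down it reaches from about 0.425 to 0.875 m from the base axis. Payload 8.4 kg.
Tool frame: the origin (TCP) lies between the finger pads; the fingertips stand 25 mm ahead of it and the grasp point (between the pads) lies 6 mm ahead of it; z points along the fingers, y is the line along which they close (so a half turn about z gives the same grasp; the last joint's range is limited). The gripper opens to 87 mm and grips with 3 to 60 N. Pads are 19 mm wide; open, the fingers measure 117 mm over their backs; the gripper's body (75 mm by 190 mm) begins 51 mm behind the grasp point.
Start: joints at [1.237, 0.333, 0.04, 1.465, -0.013, 1.343, -0.059], TCP at [0.151, -0.632, 0.248] pointing down, gripper open.
Joint ranges: [-2.58, 2.58], [-0.38, 2.09], [-1.3, 1.39], [0.25, 2.4], [-1.5, 4.64], [0.08, 2.09], [-2.65, 2.65]. Speed limits (rad/s): [2.22, 2.22, 2.79, 2.79, 3.14, 3.14, 3.14].

### API

Orientations are given as [roll, pitch, yaw] about the fixed x, y, z axes, in that order (R = Rz(yaw) Ry(pitch) Rx(roll)).
In Python, from bench import sensors, camera, camera_info, job_done gives the robot as it stands. The module is installed in compiled form; this text tells all that it offers.
- The arm moves only by the shell command python3 -m crank 'ROWS' [OPENING]. ROWS is JSON, a list of rows, each an object with "delta_pos": the shift along the tool's x, y, z in cm, a list of three; "twist": the turn about the tool's z in rad. A call has 1 to 20 rows; each row is the pose to reach, as a shift and turn from the pose commanded when the call began, along the tool's axes at that moment; what a row does not reach only later rows make up. A row lasts 1/12 s, in which the tool goes at most 41.7 mm and 7.16 degrees, less where a joint would pass 70% of its speed; a pose out of reach is approached as far as the arm can. A call with a gripper value outside its range is refused whole. OPENING is the closure in counts, from 0 (fully open) to 255 (shut), set as the call begins (- or left out, the last holds). The fingers move at their own pace and stop on an object; the grip force is fixed at half the most. Time passes only in rows, so rows that repeat a pose let the fingers close. It gives the time, the measured TCP pose, the force, the opening and the grip force at its end, in the units of the state.
- sensors.get_state(): the state, without advancing time (a new reading comes with each control period).
- camera(name): name is "scene" or "top" or "wrist"; returns the picture (400x640x3 uint8, red, green, blue); there is no depth.
- camera_info(name): a dict with "fx", "fy", "cx", "cy" (pixels), "R" (3x3) and "t" (3): a world point X has camera coordinates R X + t. Camera axes: x right, y down, z forward; pixel columns grow to the right and rows downward; lengths in m; the calibration is good to about 2 mm. The wrist camera is an equidistant fisheye: a pixel r from the principal point sees the ray r / f radians off the axis. A picture is of the moment at which its call begins: read the wrist's pose just before it. camera_info takes no time and is no camera call; for the wrist camera it gives the pose at the moment of the call.
- job_done(): hands the job in; it is judged then, once.
The state is a dict: "time": time; "joint_positions": joint angles; "dq": joint speeds; "effort": joint torques, N m; "ee_pos": TCP position; "tcp_rot": TCP orientation; "ft_force": force on the tool from outside, world axes, zero at the start; "ft_torque": the same for the moment, N m; "finger_gap": opening from 0.0 (shut) to 1.0 (fully open); "grip_force": force on a finger pad.
Only numpy, scipy, OpenCV 4.12 (cv2) and the standard library are available. Lean on these libraries where they do the work, as an engineer would, in place of code of your own. Each camera call takes 0.05 s, during which the arm holds its last target. There are 200 camera calls.

## Working session

There is one attempt and no reset: what is moved stays moved. The work goes in short steps, Python scripts to look and compute and a shell command to move; the robot and the scene stay as the last step left them, time stands still between calls to the robot, and variables do not carry over. Pictures are saved under pics/ and viewed, at most 14 in all, crops included, and the job is handed in when it is done.

```bash
mkdir -p pics; ls
cat > h.py <<'E'
import numpy as np, cv2
from bench import sensors, camera, camera_info, job_done
from scipy.spatial.transform import Rotation as Ro
def snap(name,fn=None):
    ci=camera_info(name); im=camera(name)
    if fn: cv2.imwrite('pics/'+fn,cv2.cvtColor(im,cv2.COLOR_RGB2BGR))
    return im,ci
def ray(ci,name,u,v):
    x=(u-ci['cx'])/ci['fx']; y=(v-ci['cy'])/ci['fy']
    if name=='wrist':
        r=np.hypot(x,y); d=np.array([x/r*np.sin(r),y/r*np.sin(r),np.cos(r)]) if r>1e-9 else np.array([0,0,1.])
    else: d=np.array([x,y,1.])
    R=np.array(ci['R']); t=np.array(ci['t'])
    return -R.T@t, R.T@d
def pt(ci,name,u,v,z):
    o,d=ray(ci,name,u,v); return o+d*(z-o[2])/d[2]
def px(ci,name,X):
    c=np.array(ci['R'])@np.array(X)+np.array(ci['t'])
    if name=='wrist':
        th=np.arctan2(np.hypot(c[0],c[1]),c[2]); n=np.hypot(c[0],c[1])+1e-12
        return np.array([ci['cx']+ci['fx']*th*c[0]/n, ci['cy']+ci['fy']*th*c[1]/n])
    return np.array([ci['cx']+ci['fx']*c[0]/c[2], ci['cy']+ci['fy']*c[1]/c[2]])
def tool():
    s=sensors.get_state(); return np.array(s['ee_pos']),Ro.from_euler('xyz',s['tcp_rot']).as_matrix(),s
def go(X):
    p,R,s=tool(); return np.round(R.T@(np.array(X)-p)*100,2)
E
python3 - <<'E'
from h import *
for n in('scene','top'):
    im,ci=snap(n,n+'0.png'); print(n,{k:np.round(v,3).tolist() for k,v in ci.items()})
print(sensors.get_state()); print(camera_info('wrist'))
E
```

```text
pics
scene {'fx': 414.346, 'fy': 414.346, 'cx': 320.12, 'cy': 201.373, 'R': [[0.994, -0.11, -0.002], [-0.087, -0.783, -0.616], [0.066, 0.613, -0.787]], 't': [-0.478, 0.106, 1.14]}
top {'fx': 390.552, 'fy': 390.552, 'cx': 325.514, 'cy': 197.487, 'R': [[0.056, -0.998, -0.001], [-0.974, -0.054, -0.219], [0.219, 0.014, -0.976]], 't': [0.007, 0.504, 0.925]}
{'time': 0.1, 'joint_positions': array([ 1.23678598,  0.33385409,  0.03985288,  1.46617502, -0.01340594,
        1.34331572, -0.05850657]), 'dq': array([-0.00079643, -0.00088706, -0.00206044, -0.00222465, -0.0006295 ,
        0.00089931,  0.00139739]), 'effort': array([ 4.85528595e-03, -6.57806253e+01,  1.33988366e+00, -4.04702711e+01,
       -5.97165897e-02,  4.09798720e-02,  3.49612333e-05]), 'ee_pos': array([ 0.15112807, -0.63178418,  0.24674279]), 'tcp_rot': array([-3.14010874e+00,  8.70511777e-05,  2.34806298e-01]), 'ft_force': array([ 0.37621536, -0.00657401, -0.69718924]), 'ft_torque': array([0.02062542, 0.04478274, 0.01414942]), 'grip_force': 0.0, 'finger_gap': 0.9993679368267562}
{'fx': 309.70691628693146, 'fy': 309.70691628693146, 'cx': 324.27209982428735, 'cy': 201.48766598916146, 'R': array([[ 0.23291465, -0.97249598, -0.00152986],
       [-0.93772102, -0.22500235,  0.26467572],
       [-0.2577403 , -0.06021227, -0.96433626]]), 't': array([-0.65005998, -0.03214776,  0.39033819])}
```

View pics/top0.png

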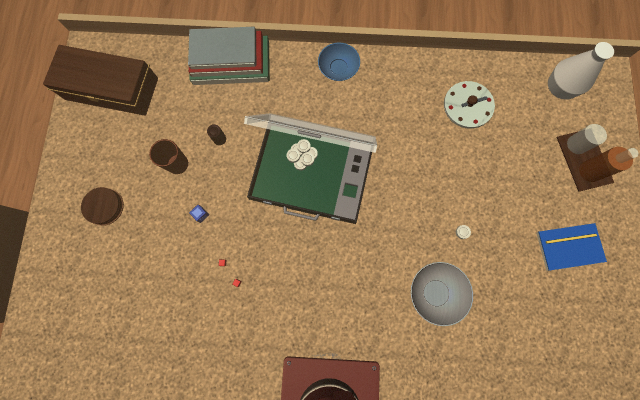

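View pics/scene0.png

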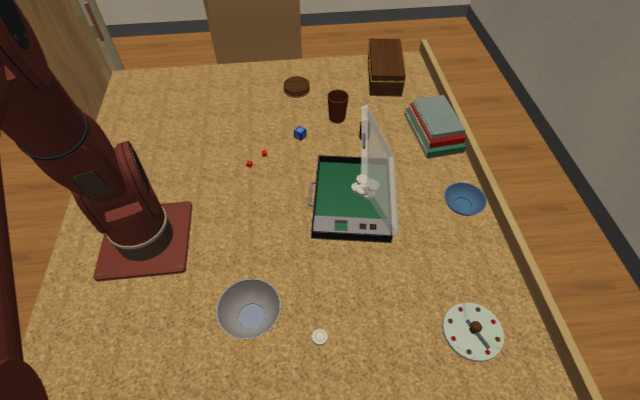

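The lid is tilted about 1 rad open. The heap is at (302,153) in the top view, with one stray at (464,231), the cube at (198,213) and the dice at (222,263) and (237,283). Next I'll measure these.

Run:
```python
from h import *
out=[]
for n in('top','scene'):
    im=cv2.cvtColor(cv2.imread(f'pics/{n}0.png'),cv2.COLOR_BGR2RGB); ci=camera_info(n)
    hsv=cv2.cvtColor(im,cv2.COLOR_RGB2HSV)
    for nm,lo,hi,z in(('blue',(105,100,60),(130,255,255),.016),('white',(15,0,190),(40,70,255),.012),('green',(60,80,40),(85,255,140),.006),('red',(0,200,120),(6,255,255),.008)):
        m=cv2.inRange(hsv,lo,hi); k,l,st,c=cv2.connectedComponentsWithStats(m)
        for i in range(1,k):
            if st[i,4]>25: print(n,nm,st[i].tolist(),c[i].round(1),pt(ci,n,*c[i],z).round(3))
    if n=='top':
        crop=im[95:235,185:385]; out=cv2.resize(crop,None,fx=4,fy=4,interpolation=cv2.INTER_CUBIC)
        cv2.imwrite('pics/t1.png',cv2.cvtColor(out,cv2.COLOR_RGB2BGR))
ci=camera_info('wrist'); print(-ci['R'].T@ci['t'])
```

```text
top blue [339, 55, 14, 18, 90] [347.   62.1] [ 0.909 -0.003  0.016]
top blue [190, 205, 16, 16, 80] [197.4 212.3] [0.454 0.366 0.016]
top blue [539, 223, 68, 47, 2140] [571.9 247. ] [ 0.418 -0.596  0.016]
top white [595, 42, 19, 17, 247] [604.   49.8] [ 0.991 -0.737  0.012]
top white [445, 81, 41, 24, 514] [463.8  91.9] [ 0.836 -0.333  0.012]
top white [445, 91, 50, 36, 770] [472.6 112.3] [ 0.776 -0.356  0.012]
top white [248, 121, 21, 8, 89] [259.8 123.9] [0.71  0.227 0.012]
top white [586, 124, 21, 20, 207] [598.2 132.6] [ 0.735 -0.696  0.012]
top white [287, 140, 23, 21, 246] [297.4 149.6] [0.641 0.119 0.012]
top white [349, 141, 22, 10, 127] [359.9 145.7] [ 0.662 -0.049  0.012]
top white [294, 147, 23, 22, 217] [306.2 158.2] [0.618 0.094 0.012]
top white [629, 148, 9, 10, 58] [633.4 152. ] [ 0.685 -0.785  0.012]
top white [457, 225, 14, 13, 131] [463.6 231.3] [ 0.444 -0.324  0.012]
top green [260, 134, 89, 80, 3885] [308.1 176.3] [0.57  0.086 0.006]
top green [343, 185, 14, 12, 123] [349.8 190.4] [ 0.537 -0.027  0.006]
scene blue [294, 126, 12, 14, 117] [299.6 132.6] [0.453 0.365 0.016]
scene blue [473, 189, 12, 9, 32] [478.7 192.9] [0.956 0.048 0.016]
scene white [357, 175, 9, 8, 46] [362.  178.4] [0.625 0.146 0.012]
scene white [312, 329, 15, 15, 124] [319.5 336. ] [ 0.444 -0.323  0.012]
scene green [406, 109, 60, 48, 387] [439.7 145.4] [0.904 0.264 0.006]
scene green [315, 162, 65, 57, 2472] [340.5 191.8] [0.554 0.105 0.006]
scene green [335, 223, 12, 8, 84] [340.5 226.1] [ 0.536 -0.018  0.006]
scene red [418, 118, 48, 25, 137] [443.2 136.8] [0.926 0.3   0.008]
[ 0.22186874 -0.61591089  0.3839315 ]
```

View pics/t1.png

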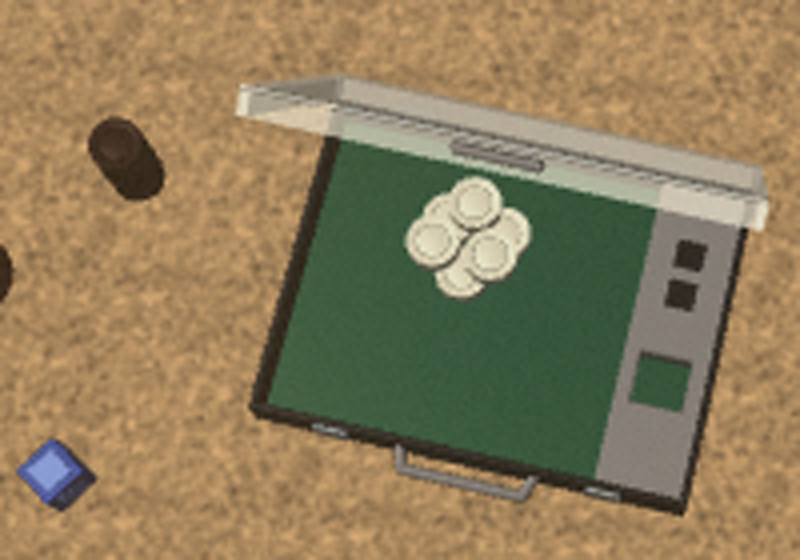

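The zoomed view shows the case's front rim corners at (255,405) and (686,500) and the socket at (660,381). The lid's free edge runs from (240,100) to (765,215). Six checkers show in the heap: (474,203), (434,241) and (492,255) on top, with others at (445,215), (505,232) and (460,278) beneath.

Run:
```python
from h import *
ci=camera_info('top')
P=lambda x,y,z: pt(ci,'top',185+x/4,95+y/4,z)
a=P(253,405,.032);b=P(686,503,.032);print(a,b,np.linalg.norm(a-b))
d=(a-b)[:2]; yaw=np.arctan2(d[1],d[0])-np.pi/2; print('yaw',yaw)
ex=np.array([np.cos(yaw),np.sin(yaw)]);ey=np.array([-ex[1],ex[0]])
c=(a+b)[:2]/2+ex*.11; print('case',c)
sk=P(660,381,.02); print('socket',sk, 'local',(sk[:2]-c)@ex,(sk[:2]-c)@ey)
print('hinge',c+ex*.11,'traycentre guess', c+ey*(.14-.111))
for x,y in((474,203),(434,241),(492,255),(505,232),(460,278)):
    p=P(x,y,.024)[:2]-c; print(p@ex,p@ey-.029)
# lid free edge from tab (497,153)
for th in np.arange(.8,1.2,.05):
    h=c+ex*.11
    X=np.r_[h-ex*.226*np.cos(th),.032+.226*np.sin(th)]; u=px(ci,'top',X); print(round(th,2),X.round(3),((u-[185,95])*4).round(0))
```

```text
[0.50075782 0.23456513 0.032     ] [ 0.45249399 -0.0462876   0.032     ] 0.2849695691330133
yaw -0.1701851640153378
case [0.58503678 0.07550863]
socket [ 0.53419121 -0.02703905  0.02      ] local -0.032743049080432685 -0.10967766866198449
hinge [0.69344766 0.0568785 ] traycentre guess [0.58994836 0.10408968]
0.05815213407725484 0.008359039064802
0.026266017564687782 0.02797563699504445
0.025407916123531726 -0.011891762242876018
0.04295124724997681 -0.01657428291235142
0.00517067868247687 0.005004944681005766
0.8 [0.538 0.084 0.194] [477. 287.]
0.85 [0.546 0.082 0.202] [480. 269.]
0.9 [0.555 0.081 0.209] [483. 250.]
0.95 [0.564 0.079 0.216] [486. 230.]
1.0 [0.573 0.078 0.222] [490. 210.]
1.05 [0.583 0.076 0.228] [494. 189.]
1.1 [0.592 0.074 0.233] [498. 168.]
1.15 [0.602 0.073 0.238] [502. 147.]
```

```bash
cat >> h.py <<'E'
CX=np.array([.585,.0755]); YAW=-.170
def setcase():
    global CX,YAW,ex,ey,T,H,SK
    ex=np.array([np.cos(YAW),np.sin(YAW)]); ey=np.array([-ex[1],ex[0]])
    T=CX+ey*.029; H=CX+ex*.11
setcase()
def plan(*Xs,yaw=None):
    p,R,s=tool()
    for X in Xs: print('delta_pos',go(X))
    if yaw is not None:
        y=s['tcp_rot'][2]; d=(y-yaw+np.pi/2)%np.pi-np.pi/2; print('twist',round(d,3),'yaw',round(y,3),'q7',round(s['joint_positions'][6],2))
E
python3 - <<'E'
from h import *
a=H-ex*.16
print(a)
plan([.5,-.25,.30],[a[0],a[1],.3],[a[0],a[1],.235],yaw=YAW)
E
```

```text
[0.53572076 0.08395912]
delta_pos [ 42.81 -29.02  -5.29]
delta_pos [ 54.06 -60.67  -5.24]
delta_pos [ 54.06 -60.66   1.26]
twist 0.405 yaw 0.235 q7 -0.06
```

```bash
python3 -m crank '[{"delta_pos":[4,-3,-3],"twist":0.05},{"delta_pos":[42.8,-29,-5.3],"twist":0.4},{"delta_pos":[42.8,-29,-5.3],"twist":0.4},{"delta_pos":[42.8,-29,-5.3],"twist":0.4},{"delta_pos":[42.8,-29,-5.3],"twist":0.4},{"delta_pos":[42.8,-29,-5.3],"twist":0.4},{"delta_pos":[42.8,-29,-5.3],"twist":0.4},{"delta_pos":[42.8,-29,-5.3],"twist":0.4},{"delta_pos":[42.8,-29,-5.3],"twist":0.4},{"delta_pos":[42.8,-29,-5.3],"twist":0.4},{"delta_pos":[42.8,-29,-5.3],"twist":0.4},{"delta_pos":[42.8,-29,-5.3],"twist":0.4},{"delta_pos":[42.8,-29,-5.3],"twist":0.4},{"delta_pos":[42.8,-29,-5.3],"twist":0.4}]' 255
python3 - <<'E'
from h import *
a=H-ex*.16
plan([a[0],a[1],.3],[a[0],a[1],.235],yaw=YAW)
E
```

```text
time: 1.27
ee_pos: [0.504, -0.244, 0.3005]
tcp_rot: [-3.139, -0.001, -0.156]
ft_force: [-0.4, 1.3, 0.5]
finger_gap: 0.041
grip_force: 0.0
delta_pos [ -1.96 -32.89   0.14]
delta_pos [ -1.96 -32.87   6.64]
twist 0.014 yaw -0.156 q7 -1.39
```

```bash
python3 -m crank '[{"delta_pos":[-2,-32.9,0],"twist":0.014},{"delta_pos":[-2,-32.9,0],"twist":0.014},{"delta_pos":[-2,-32.9,0],"twist":0.014},{"delta_pos":[-2,-32.9,0],"twist":0.014},{"delta_pos":[-2,-32.9,0],"twist":0.014},{"delta_pos":[-2,-32.9,0],"twist":0.014},{"delta_pos":[-2,-32.9,0],"twist":0.014},{"delta_pos":[-2,-32.9,0],"twist":0.014},{"delta_pos":[-2,-32.9,0],"twist":0.014},{"delta_pos":[-2,-32.9,6.5],"twist":0.014},{"delta_pos":[-2,-32.9,6.5],"twist":0.014},{"delta_pos":[-2,-32.9,6.5],"twist":0.014},{"delta_pos":[-2,-32.9,6.5],"twist":0.014}]' 255
python3 - <<'E'
from h import *
plan([*(H+ex*.06),.235],yaw=YAW)
snap('wrist','w1.png')
E
```

```text
time: 2.35
ee_pos: [0.5337, 0.0767, 0.2349]
tcp_rot: [3.141, 0.003, -0.18]
ft_force: [0.9, 0.7, 1.3]
finger_gap: 0.004
grip_force: 0.0
delta_pos [22.07 -0.96 -0.07]
twist -0.01 yaw -0.18 q7 -2.05
```

View pics/w1.png

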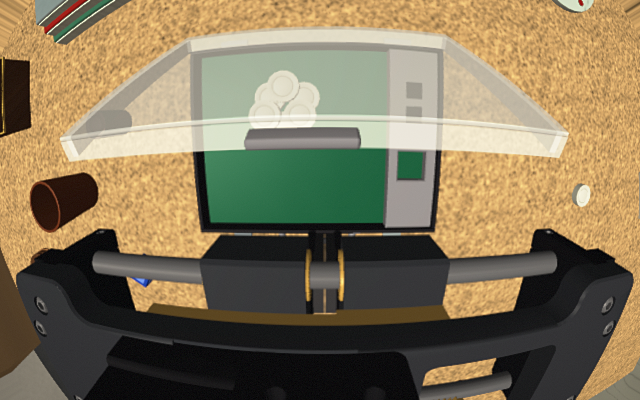

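The wrist view shows the tab at (303,138) straight ahead of the closed fingers. Now I'll push the lid back.

```bash
python3 -m crank '[{"delta_pos":[2,-0.5,0],"twist":0},{"delta_pos":[4,-0.9,0],"twist":0},{"delta_pos":[5,-0.9,0],"twist":0},{"delta_pos":[6,-0.9,0],"twist":0},{"delta_pos":[7,-0.9,0],"twist":0},{"delta_pos":[8,-0.9,0],"twist":0},{"delta_pos":[9,-0.9,0],"twist":0},{"delta_pos":[10,-0.9,0],"twist":0},{"delta_pos":[11,-0.9,0],"twist":0},{"delta_pos":[12,-0.9,0],"twist":0},{"delta_pos":[13,-0.9,0],"twist":0},{"delta_pos":[14,-0.9,0],"twist":0},{"delta_pos":[15,-0.9,0],"twist":0},{"delta_pos":[16,-0.9,0],"twist":0},{"delta_pos":[17,-0.9,0],"twist":0}]' 255
python3 -m crank '[{"delta_pos":[0.5,0,0],"twist":0},{"delta_pos":[1,0,0],"twist":0},{"delta_pos":[1.5,0,0],"twist":0},{"delta_pos":[2,0,0],"twist":0}]' 255
```

```text
time: 3.65
ee_pos: [0.704, 0.0554, 0.2349]
tcp_rot: [3.141, 0.001, -0.179]
ft_force: [-2.3, 0.5, -2.0]
finger_gap: 0.005
grip_force: 0.9
time: 3.98
ee_pos: [0.7232, 0.0521, 0.2354]
tcp_rot: [3.141, 0.0, -0.179]
ft_force: [-1.7, 0.1, -1.6]
finger_gap: 0.003
grip_force: 0.9
```

```bash
python3 -m crank '[{"delta_pos":[0.4,0,0],"twist":0},{"delta_pos":[0.8,0,0],"twist":0},{"delta_pos":[1.2,0,0],"twist":0},{"delta_pos":[1.5,0,0],"twist":0}]' 255
python3 -m crank '[{"delta_pos":[0.3,0,0],"twist":0},{"delta_pos":[0.6,0,0],"twist":0},{"delta_pos":[0.6,0,0],"twist":0}]' 255
python3 -m crank '[{"delta_pos":[0.3,0,0],"twist":0},{"delta_pos":[0.6,0,0],"twist":0},{"delta_pos":[0.6,0,0],"twist":0}]' 255
```

```text
time: 4.32
ee_pos: [0.7381, 0.0495, 0.2356]
tcp_rot: [-3.142, -0.0, -0.179]
ft_force: [-1.8, 0.3, -1.9]
finger_gap: 0.007
grip_force: 1.2
time: 4.57
ee_pos: [0.7441, 0.0484, 0.2355]
tcp_rot: [-3.141, -0.0, -0.179]
ft_force: [-1.1, 0.0, -1.2]
finger_gap: 0.006
grip_force: 0.2
time: 4.82
ee_pos: [0.7498, 0.0475, 0.2355]
tcp_rot: [-3.141, 0.0, -0.179]
ft_force: [-1.2, 0.5, 0.3]
finger_gap: 0.003
grip_force: 0.9
```

```bash
for i in 1 2; do python3 -m crank '[{"delta_pos":[0.4,0,0],"twist":0},{"delta_pos":[0.8,0,0],"twist":0},{"delta_pos":[0.8,0,0],"twist":0}]' 255 | grep -E 'ee_pos|ft_f'; done
python3 - <<'E'
from h import *
snap('top','t2.png')
E
```

```text
ee_pos: [0.7513, 0.0474, 0.2353]
ft_force: [-37.7, -0.1, 11.5]
ee_pos: [0.7522, 0.0473, 0.2351]
ft_force: [-76.6, -0.8, 25.8]
```

View pics/t2.png

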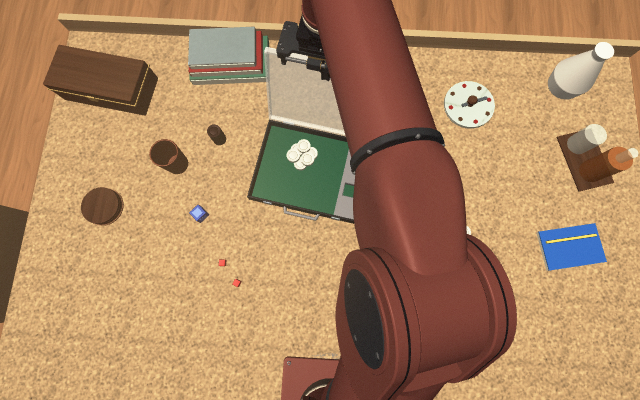

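The lid is on its stop at about 1.9 rad, pressed with 76 N. I'll back off and look at the tray.

```bash
python3 -m crank '[{"delta_pos":[-1.5,0,0],"twist":0},{"delta_pos":[-4,0,0],"twist":0},{"delta_pos":[-15,2,-4],"twist":0},{"delta_pos":[-15,2,-4],"twist":0},{"delta_pos":[-15,2,-4],"twist":0},{"delta_pos":[-15,-2.5,-4],"twist":0},{"delta_pos":[-15,-2.5,-4],"twist":0},{"delta_pos":[-15,-2.5,-4],"twist":0}]' 0
python3 - <<'E'
from h import *
im,ci=snap('wrist','w2.png')
E
```

```text
time: 6.03
ee_pos: [0.622, 0.0989, 0.277]
tcp_rot: [-3.14, -0.003, -0.175]
ft_force: [-0.3, -0.4, 0.1]
finger_gap: 0.528
grip_force: 0.0
```

View pics/w2.png

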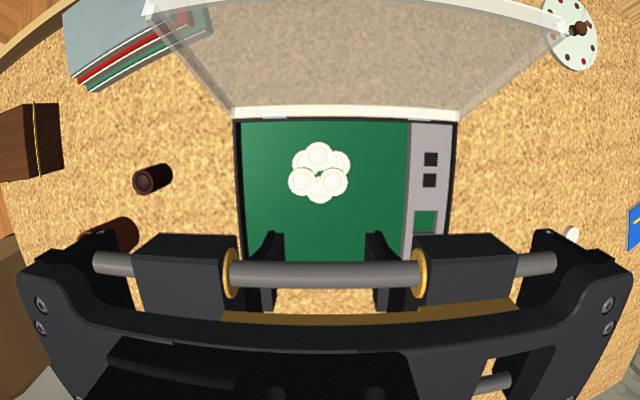

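```bash
cat >> h.py <<'E'
def rect(im,ci,name,z,x0,x1,y0,y1,s):
    """case/tray frame view: rows = -x, cols = -y ; s px per m"""
    xs=np.arange(x1,x0,-1/s); ys=np.arange(y1,y0,-1/s)
    gx,gy=np.meshgrid(xs,ys,indexing='ij')
    W=np.stack([T[0]+ex[0]*gx+ey[0]*gy,T[1]+ex[1]*gx+ey[1]*gy,np.full_like(gx,z)],-1)
    c=W@np.array(ci['R']).T+np.array(ci['t']); n=np.hypot(c[...,0],c[...,1])+1e-12
    k=np.arctan2(n,c[...,2])/n if name=='wrist' else 1/c[...,2]
    return cv2.remap(im,(ci['cx']+ci['fx']*k*c[...,0]).astype(np.float32),(ci['cy']+ci['fy']*k*c[...,1]).astype(np.float32),cv2.INTER_CUBIC)
def save(fn,im): cv2.imwrite('pics/'+fn,cv2.cvtColor(im,cv2.COLOR_RGB2BGR))
E
python3 - <<'E'
from h import *
im,ci=snap('wrist')
a=rect(im,ci,'wrist',.018,-.12,.12,-.18,.13,2000)
save('r1.png',a)
E
```

```text
(no output)
```

View pics/r1.png

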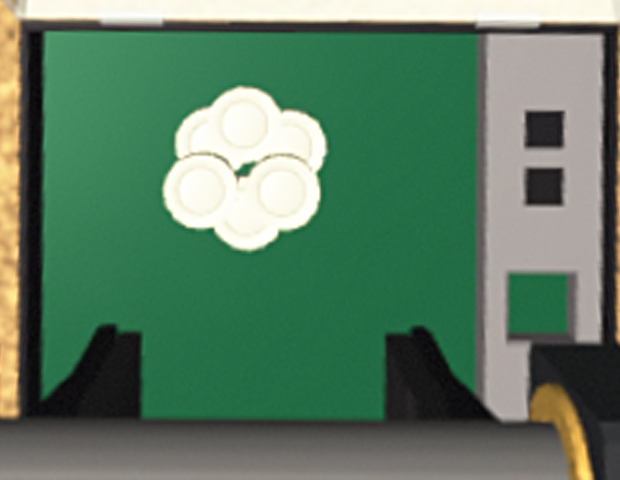

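The lid is leaning fully back. In the rectified tray view (2 px/mm) the top-layer checkers are at (245,120), (200,187) and (283,187). The floor-layer ones are at (300,145), (205,145) and (247,220), and those already lie at least 7 mm apart. So I only need to lift the three top checkers and bring in the stray.

```bash
cat >> h.py <<'E'
def W(x,y,z): return [*(T+ex*x+ey*y),z]
E
python3 - <<'E'
from h import *
plan(W(.06,.0075,.10),W(.06,.0075,.046),yaw=YAW)
E
```

```text
delta_pos [ 2.6  -1.05 17.6 ]
delta_pos [ 2.6  -1.05 23.  ]
twist -0.009 yaw -0.179 q7 -2.1
```

```bash
python3 -m crank '[{"delta_pos":[2.6,-1,3],"twist":-0.01},{"delta_pos":[2.6,-1,17.6],"twist":-0.01},{"delta_pos":[2.6,-1,17.6],"twist":-0.01},{"delta_pos":[2.6,-1,17.6],"twist":-0.01},{"delta_pos":[2.6,-1,17.6],"twist":-0.01},{"delta_pos":[2.6,-1,17.6],"twist":-0.01},{"delta_pos":[2.6,-1,17.6],"twist":-0.01}]' 108
python3 - <<'E'
from h import *
plan(W(.06,.0075,.046),yaw=YAW)
im,ci=snap('wrist'); save('r2.png',rect(im,ci,'wrist',.030,-.05,.12,-.08,.1,3000))
E
```

```text
time: 6.72
ee_pos: [0.6495, 0.1, 0.0988]
tcp_rot: [3.141, 0.002, -0.17]
ft_force: [0.3, 0.1, 1.2]
finger_gap: 0.577
grip_force: 0.0
delta_pos [ 0.07 -0.15  5.28]
twist -0.0 yaw -0.17 q7 -2.15
```

View pics/r2.png

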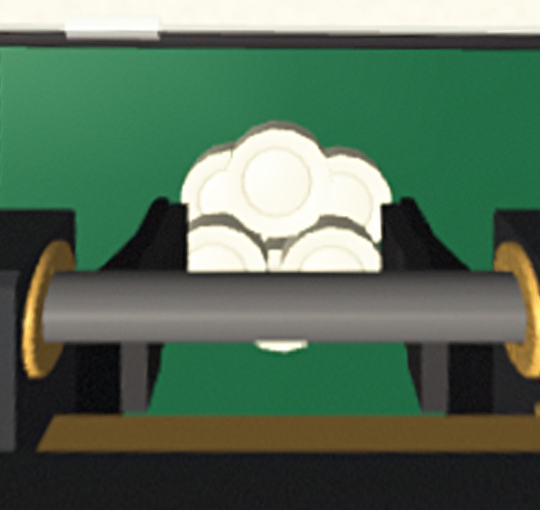

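The target checker is at (277,178) in the plane, that is (0.0607, 0.0077), so it is centred between the fingers. I'll descend and grip.

```bash
python3 -m crank '[{"delta_pos":[0.1,-0.15,2],"twist":0},{"delta_pos":[0.1,-0.15,4],"twist":0},{"delta_pos":[0.1,-0.15,5.3],"twist":0},{"delta_pos":[0.1,-0.15,5.3],"twist":0},{"delta_pos":[0.1,-0.15,5.3],"twist":0}]' 108
python3 -m crank '[{"delta_pos":[0,0,0],"twist":0},{"delta_pos":[0,0,0],"twist":0},{"delta_pos":[0,0,0],"twist":0},{"delta_pos":[0,0,0],"twist":0},{"delta_pos":[0,0,0],"twist":0},{"delta_pos":[0,0,0],"twist":0},{"delta_pos":[0,0,0],"twist":0}]' 255
python3 - <<'E'
from h import *
plan(W(.06,.0075,.11),W(-.06,.075,.11),W(-.06,.075,.06),yaw=YAW+1.571)
E
```

```text
time: 7.18
ee_pos: [0.6514, 0.1024, 0.0477]
tcp_rot: [-3.141, -0.001, -0.17]
ft_force: [0.1, 0.6, 0.9]
finger_gap: 0.577
grip_force: 0.0
time: 7.77
ee_pos: [0.6515, 0.1025, 0.0477]
tcp_rot: [-3.141, -0.002, -0.169]
ft_force: [-0.0, -1.6, 6.5]
finger_gap: 0.398
grip_force: 30.0
delta_pos [-0.08  0.13 -6.23]
delta_pos [-12.08  -6.62  -6.24]
delta_pos [-12.09  -6.62  -1.24]
twist -1.57 yaw -0.169 q7 -2.18
```

```bash
python3 -m crank '[{"delta_pos":[0,0,-2],"twist":0},{"delta_pos":[0,0,-4.5],"twist":0},{"delta_pos":[-11.5,-6.6,-6.2],"twist":-1.57},{"delta_pos":[-11.5,-6.6,-6.2],"twist":-1.57},{"delta_pos":[-11.5,-6.6,-6.2],"twist":-1.57},{"delta_pos":[-11.5,-6.6,-6.2],"twist":-1.57},{"delta_pos":[-11.5,-6.6,-6.2],"twist":-1.57},{"delta_pos":[-11.5,-6.6,-6.2],"twist":-1.57},{"delta_pos":[-11.5,-6.6,-6.2],"twist":-1.57},{"delta_pos":[-11.5,-6.6,-6.2],"twist":-1.57},{"delta_pos":[-11.5,-6.6,-6.2],"twist":-1.57},{"delta_pos":[-11.5,-6.6,-6.2],"twist":-1.57},{"delta_pos":[-11.5,-6.6,-6.2],"twist":-1.57},{"delta_pos":[-11.5,-6.6,-6.2],"twist":-1.57},{"delta_pos":[-11.5,-6.6,-6.2],"twist":-1.57},{"delta_pos":[-11.5,-6.6,-6.2],"twist":-1.57},{"delta_pos":[-11.5,-6.6,-6.2],"twist":-1.57}]' 255
python3 - <<'E'
from h import *
plan(W(-.055,.075,.06),W(-.055,.075,.0365),yaw=YAW+1.571)
im,ci=snap('wrist','w3.png')
E
```

```text
time: 9.18
ee_pos: [0.5484, 0.1868, 0.1086]
tcp_rot: [-3.141, -0.0, 1.398]
ft_force: [-0.3, 0.0, 0.0]
finger_gap: 0.4
grip_force: 30.0
delta_pos [ 0.05 -0.01  4.86]
delta_pos [ 0.05 -0.01  7.21]
twist -0.003 yaw 1.398 q7 -0.87
```

View pics/w3.png

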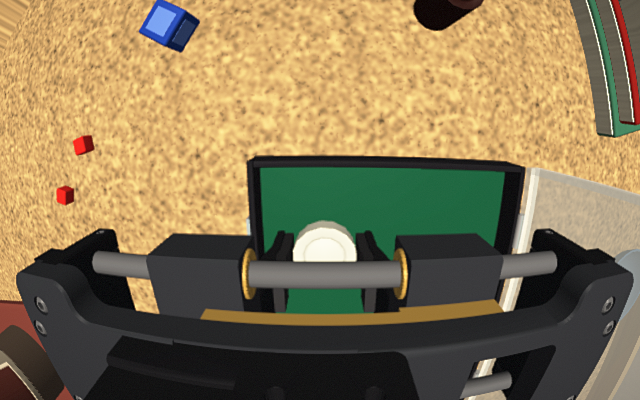

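The checker is held between the fingers at (323,243), with the tray wall beyond it. I'll place it, open slightly and rise.

```bash
python3 -m crank '[{"delta_pos":[0.05,0,2.5],"twist":0},{"delta_pos":[0.05,0,5],"twist":0},{"delta_pos":[0.05,0,6.5],"twist":0},{"delta_pos":[0.05,0,7.2],"twist":0},{"delta_pos":[0.05,0,7.2],"twist":0},{"delta_pos":[0.05,0,7.2],"twist":0}]' 255
python3 -m crank '[{"delta_pos":[0,0,0],"twist":0},{"delta_pos":[0,0,0],"twist":0},{"delta_pos":[0,0,0],"twist":0},{"delta_pos":[0,0,-3],"twist":0},{"delta_pos":[0,0,-6.5],"twist":0},{"delta_pos":[0,0,-6.5],"twist":0}]' 120
python3 - <<'E'
from h import *
plan(W(.0265,.03,.10),W(.0265,.03,.046),yaw=YAW+.785)
E
```

```text
time: 9.73
ee_pos: [0.5487, 0.1878, 0.0369]
tcp_rot: [-3.142, -0.0, 1.4]
ft_force: [-0.2, 0.3, 0.7]
finger_gap: 0.402
grip_force: 30.0
time: 10.23
ee_pos: [0.5514, 0.1893, 0.1079]
tcp_rot: [3.134, -0.004, 1.401]
ft_force: [0.8, 1.1, -0.1]
finger_gap: 0.527
grip_force: 0.0
delta_pos [-4.76  7.88  0.82]
delta_pos [-4.78  7.84  6.22]
twist 0.786 yaw 1.401 q7 -0.87
```

```bash
python3 -m crank '[{"delta_pos":[-4.8,8,0.8],"twist":0.785},{"delta_pos":[-4.8,8,0.8],"twist":0.785},{"delta_pos":[-4.8,8,0.8],"twist":0.785},{"delta_pos":[-4.8,8,0.8],"twist":0.785},{"delta_pos":[-4.8,8,0.8],"twist":0.785},{"delta_pos":[-4.8,8,0.8],"twist":0.785},{"delta_pos":[-4.8,8,0.8],"twist":0.785},{"delta_pos":[-4.8,8,0.8],"twist":0.785},{"delta_pos":[-4.8,8,0.8],"twist":0.785}]' 108
python3 - <<'E'
from h import *
plan(W(.0265,.03,.046),yaw=YAW+.785)
im,ci=snap('wrist','w4.png'); save('r3.png',rect(im,ci,'wrist',.030,-.11,.12,-.12,.12,2500))
E
```

```text
time: 10.98
ee_pos: [0.6194, 0.1266, 0.0939]
tcp_rot: [3.141, -0.0, 0.618]
ft_force: [0.1, -1.0, -0.3]
finger_gap: 0.572
grip_force: 0.0
delta_pos [ 0.28 -0.11  4.79]
twist 0.003 yaw 0.618 q7 -1.47
```

View pics/r3.png

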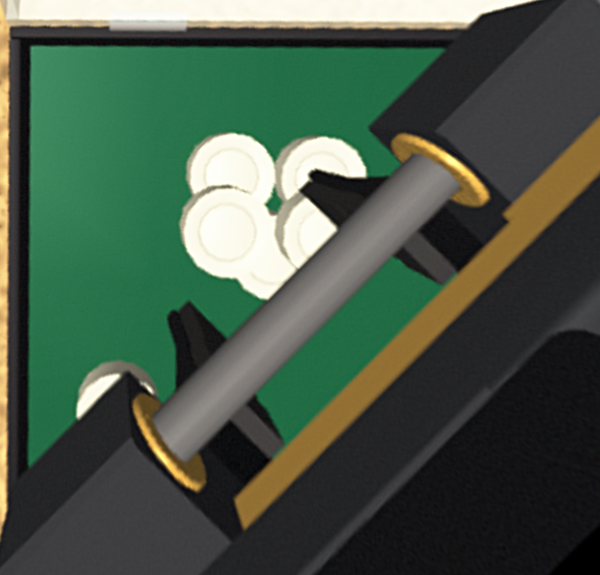

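B is at (225,232), that is (0.027, 0.030), as expected, and the first checker lies flat at the left front. I'll descend and grip.

```bash
python3 -m crank '[{"delta_pos":[0.3,-0.1,1],"twist":0},{"delta_pos":[0.3,-0.1,3],"twist":0},{"delta_pos":[0.3,-0.1,4.8],"twist":0},{"delta_pos":[0.3,-0.1,4.8],"twist":0},{"delta_pos":[0.3,-0.1,4.8],"twist":0}]' 108
python3 -m crank '[{"delta_pos":[0,0,0],"twist":0},{"delta_pos":[0,0,0],"twist":0},{"delta_pos":[0,0,0],"twist":0},{"delta_pos":[0,0,0],"twist":0},{"delta_pos":[0,0,0],"twist":0},{"delta_pos":[0,0,0],"twist":0},{"delta_pos":[0,0,0],"twist":0}]' 255
python3 - <<'E'
from h import *
plan(W(.0265,.03,.11),W(-.055,.025,.11),yaw=YAW+1.571)
E
```

```text
time: 11.45
ee_pos: [0.6212, 0.1294, 0.0446]
tcp_rot: [-3.141, 0.0, 0.617]
ft_force: [0.7, -0.1, -0.8]
finger_gap: 0.577
grip_force: 0.0
time: 12.03
ee_pos: [0.6212, 0.1291, 0.0456]
tcp_rot: [-3.142, -0.0, 0.616]
ft_force: [-0.2, 0.6, -0.2]
finger_gap: 0.399
grip_force: 30.0
delta_pos [-0.   -0.01 -6.44]
delta_pos [-6.11 -5.42 -6.44]
twist -0.785 yaw 0.616 q7 -1.51
```

```bash
python3 -m crank '[{"delta_pos":[0,0,-2],"twist":0},{"delta_pos":[0,0,-5],"twist":0},{"delta_pos":[-6.1,-5.4,-6.4],"twist":-0.785},{"delta_pos":[-6.1,-5.4,-6.4],"twist":-0.785},{"delta_pos":[-6.1,-5.4,-6.4],"twist":-0.785},{"delta_pos":[-6.1,-5.4,-6.4],"twist":-0.785},{"delta_pos":[-6.1,-5.4,-6.4],"twist":-0.785},{"delta_pos":[-6.1,-5.4,-6.4],"twist":-0.785},{"delta_pos":[-6.1,-5.4,-6.4],"twist":-0.785},{"delta_pos":[-6.1,-5.4,-6.4],"twist":-0.785},{"delta_pos":[-6.1,-5.4,-6.4],"twist":-0.785},{"delta_pos":[-6.1,-5.4,-6.4],"twist":-0.785}]' 255
python3 - <<'E'
from h import *
plan(W(-.055,.025,.036),yaw=YAW+1.571)
E
```

```text
time: 13.03
ee_pos: [0.5402, 0.1379, 0.1096]
tcp_rot: [3.142, 0.0, 1.399]
ft_force: [-0.2, -0.3, 0.2]
finger_gap: 0.403
grip_force: 30.0
delta_pos [ 0.01 -0.03  7.36]
twist -0.002 yaw 1.399 q7 -0.77
```

```bash
python3 -m crank '[{"delta_pos":[0,0,2.5],"twist":0},{"delta_pos":[0,0,5],"twist":0},{"delta_pos":[0,0,6.7],"twist":0},{"delta_pos":[0,0,7.5],"twist":0},{"delta_pos":[0,0,7.5],"twist":0},{"delta_pos":[0,0,7.5],"twist":0}]' 255
python3 -m crank '[{"delta_pos":[0,0,0],"twist":0},{"delta_pos":[0,0,0],"twist":0},{"delta_pos":[0,0,0],"twist":0},{"delta_pos":[0,0,-3],"twist":0},{"delta_pos":[0,0,-6.5],"twist":0},{"delta_pos":[0,0,-6.5],"twist":0},{"delta_pos":[0,0,-6.5],"twist":0}]' 120
python3 - <<'E'
from h import *
plan(W(.0265,-.0115,.10),W(.0265,-.0115,.046),yaw=YAW+.785)
E
```

```text
time: 13.53
ee_pos: [0.5404, 0.1383, 0.035]
tcp_rot: [3.142, -0.0, 1.401]
ft_force: [-0.4, -0.1, -0.1]
finger_gap: 0.396
grip_force: 30.0
time: 14.12
ee_pos: [0.5418, 0.1384, 0.1021]
tcp_rot: [3.137, -0.001, 1.4]
ft_force: [0.7, -0.3, -0.7]
finger_gap: 0.529
grip_force: 0.0
delta_pos [-3.71  7.97  0.24]
delta_pos [-3.72  7.95  5.64]
twist 0.785 yaw 1.4 q7 -0.77
```

```bash
python3 -m crank '[{"delta_pos":[-3.7,8,0],"twist":0.785},{"delta_pos":[-3.7,8,0],"twist":0.785},{"delta_pos":[-3.7,8,0],"twist":0.785},{"delta_pos":[-3.7,8,0],"twist":0.785},{"delta_pos":[-3.7,8,0],"twist":0.785},{"delta_pos":[-3.7,8,0],"twist":0.785},{"delta_pos":[-3.7,8,0],"twist":0.785},{"delta_pos":[-3.7,8,0],"twist":0.785},{"delta_pos":[-3.7,8,0],"twist":0.785}]' 108
python3 - <<'E'
from h import *
plan(W(.0265,-.0115,.045),yaw=YAW+.785)
im,ci=snap('wrist'); save('r4.png',rect(im,ci,'wrist',.030,-.11,.12,-.12,.12,2500))
E
```

```text
time: 14.87
ee_pos: [0.6124, 0.0878, 0.099]
tcp_rot: [-3.141, 0.001, 0.618]
ft_force: [-0.7, 0.7, -0.0]
finger_gap: 0.577
grip_force: 0.0
delta_pos [0.17 0.06 5.4 ]
twist 0.003 yaw 0.618 q7 -1.4
```

View pics/r4.png

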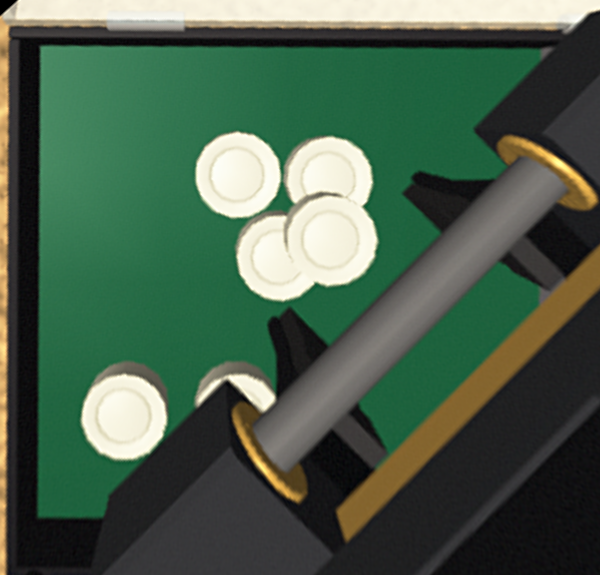

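C is at (331,240), that is (0.024, -0.012). The three floor checkers are well separated.

```bash
python3 -m crank '[{"delta_pos":[0,-0.05,2],"twist":0},{"delta_pos":[0,-0.05,4],"twist":0},{"delta_pos":[0,-0.05,5.3],"twist":0},{"delta_pos":[0,-0.05,5.3],"twist":0},{"delta_pos":[0,-0.05,5.3],"twist":0}]' 108
python3 -m crank '[{"delta_pos":[0,0,0],"twist":0},{"delta_pos":[0,0,0],"twist":0},{"delta_pos":[0,0,0],"twist":0},{"delta_pos":[0,0,0],"twist":0},{"delta_pos":[0,0,0],"twist":0},{"delta_pos":[0,0,0],"twist":0},{"delta_pos":[0,0,0],"twist":0}]' 255
python3 - <<'E'
from h import *
plan(W(.0265,-.0115,.11),W(-.055,-.025,.11),yaw=YAW+1.571)
E
```

```text
time: 15.33
ee_pos: [0.6121, 0.0883, 0.046]
tcp_rot: [-3.141, 0.001, 0.617]
ft_force: [-1.1, -0.2, 0.9]
finger_gap: 0.576
grip_force: 0.0
time: 15.92
ee_pos: [0.6126, 0.0883, 0.0468]
tcp_rot: [3.141, -0.0, 0.616]
ft_force: [-1.1, -1.1, 2.6]
finger_gap: 0.413
grip_force: 3.0
delta_pos [ 0.12  0.09 -6.32]
delta_pos [-6.6  -4.72 -6.32]
twist -0.785 yaw 0.616 q7 -1.44
```

The grip reads only 3 N, so this is probably the slackening. I'll hold in place and re-grip.

```bash
python3 -m crank '[{"delta_pos":[0,0,0],"twist":0},{"delta_pos":[0,0,0],"twist":0},{"delta_pos":[0,0,0],"twist":0},{"delta_pos":[0,0,0],"twist":0},{"delta_pos":[0,0,0],"twist":0},{"delta_pos":[0,0,0],"twist":0},{"delta_pos":[0,0,0],"twist":0},{"delta_pos":[0,0,0],"twist":0}]' 255
```

```text
time: 16.58
ee_pos: [0.6127, 0.0883, 0.0468]
tcp_rot: [3.141, -0.0, 0.616]
ft_force: [-0.8, -1.3, 5.1]
finger_gap: 0.404
grip_force: 30.0
```

```bash
python3 -m crank '[{"delta_pos":[0,0,-2],"twist":0},{"delta_pos":[0,0,-5],"twist":0},{"delta_pos":[-6.6,-4.7,-6.3],"twist":-0.785},{"delta_pos":[-6.6,-4.7,-6.3],"twist":-0.785},{"delta_pos":[-6.6,-4.7,-6.3],"twist":-0.785},{"delta_pos":[-6.6,-4.7,-6.3],"twist":-0.785},{"delta_pos":[-6.6,-4.7,-6.3],"twist":-0.785},{"delta_pos":[-6.6,-4.7,-6.3],"twist":-0.785},{"delta_pos":[-6.6,-4.7,-6.3],"twist":-0.785},{"delta_pos":[-6.6,-4.7,-6.3],"twist":-0.785},{"delta_pos":[-6.6,-4.7,-6.3],"twist":-0.785},{"delta_pos":[-6.6,-4.7,-6.3],"twist":-0.785}]' 255
python3 - <<'E'
from h import *
plan(W(-.055,-.025,.036),yaw=YAW+1.571)
E
```

```text
time: 17.58
ee_pos: [0.5313, 0.0886, 0.1094]
tcp_rot: [-3.141, -0.0, 1.399]
ft_force: [0.6, 0.5, -0.6]
finger_gap: 0.399
grip_force: 30.0
delta_pos [0.02 0.02 7.34]
twist -0.002 yaw 1.399 q7 -0.65
```

```bash
python3 -m crank '[{"delta_pos":[0,0,2.5],"twist":0},{"delta_pos":[0,0,5],"twist":0},{"delta_pos":[0,0,6.7],"twist":0},{"delta_pos":[0,0,7.4],"twist":0},{"delta_pos":[0,0,7.4],"twist":0},{"delta_pos":[0,0,7.4],"twist":0}]' 255
python3 -m crank '[{"delta_pos":[0,0,0],"twist":0},{"delta_pos":[0,0,0],"twist":0},{"delta_pos":[0,0,0],"twist":0},{"delta_pos":[0,0,-3],"twist":0},{"delta_pos":[0,0,-6.5],"twist":0},{"delta_pos":[0,0,-10],"twist":0},{"delta_pos":[0,0,-10],"twist":0}]' 120
python3 - <<'E'
from h import *
plan([.444,-.324,.16],yaw=0)
im,ci=snap('top'); hsv=cv2.cvtColor(im,cv2.COLOR_RGB2HSV)
m=cv2.inRange(hsv,(15,0,190),(40,70,255)); k,l,st,c=cv2.connectedComponentsWithStats(m)
for i in range(1,k):
    if st[i,4]>60: print(st[i].tolist(),pt(ci,'top',*c[i],.012).round(3))
print(pt(ci,'top',442,293,.055))
E
```

```text
time: 18.08
ee_pos: [0.5316, 0.0889, 0.036]
tcp_rot: [-3.142, -0.0, 1.401]
ft_force: [0.4, -0.2, 0.5]
finger_gap: 0.402
grip_force: 30.0
time: 18.67
ee_pos: [0.5348, 0.09, 0.1424]
tcp_rot: [3.133, -0.002, 1.401]
ft_force: [1.3, 0.5, 0.7]
finger_gap: 0.531
grip_force: 0.0
delta_pos [-42.33  -1.94  -1.87]
twist 1.401 yaw 1.401 q7 -0.63
[595, 42, 19, 17, 253] [ 0.991 -0.737  0.012]
[265, 47, 128, 32, 567] [0.908 0.05  0.012]
[554, 50, 41, 40, 829] [ 0.926 -0.641  0.012]
[445, 81, 50, 46, 1471] [ 0.801 -0.346  0.012]
[585, 124, 22, 20, 236] [ 0.736 -0.695  0.012]
[341, 130, 34, 11, 149] [ 0.691 -0.041  0.012]
[264, 175, 13, 13, 132] [0.55  0.186 0.012]
[457, 225, 14, 14, 143] [ 0.444 -0.324  0.012]
[ 0.28608531 -0.25465379  0.055     ]
```

```bash
python3 -m crank '[{"delta_pos":[-5,0,-3],"twist":0.1},{"delta_pos":[-42.3,-1.9,-2],"twist":1.4},{"delta_pos":[-42.3,-1.9,-2],"twist":1.4},{"delta_pos":[-42.3,-1.9,-2],"twist":1.4},{"delta_pos":[-42.3,-1.9,-2],"twist":1.4},{"delta_pos":[-42.3,-1.9,-2],"twist":1.4},{"delta_pos":[-42.3,-1.9,-2],"twist":1.4},{"delta_pos":[-42.3,-1.9,-2],"twist":1.4},{"delta_pos":[-42.3,-1.9,-2],"twist":1.4},{"delta_pos":[-42.3,-1.9,-2],"twist":1.4},{"delta_pos":[-42.3,-1.9,-2],"twist":1.4},{"delta_pos":[-42.3,-1.9,-2],"twist":1.4},{"delta_pos":[-42.3,-1.9,-2],"twist":1.4},{"delta_pos":[-42.3,-1.9,-2],"twist":1.4},{"delta_pos":[-42.3,-1.9,-2],"twist":1.4}]' 108
python3 - <<'E'
from h import *
im,ci=snap('wrist','w5.png'); hsv=cv2.cvtColor(im,cv2.COLOR_RGB2HSV)
m=cv2.inRange(hsv,(15,0,190),(40,70,255)); k,l,st,c=cv2.connectedComponentsWithStats(m)
for i in range(1,k):
    if st[i,4]>60: print(st[i].tolist(),pt(ci,'wrist',*c[i],.012).round(3))
plan([.444,-.324,.10],[.444,-.324,.0285],yaw=0)
E
```

```text
time: 19.97
ee_pos: [0.4414, -0.3241, 0.1553]
tcp_rot: [-3.141, 0.0, 0.004]
ft_force: [0.6, 0.5, 0.1]
finger_gap: 0.572
grip_force: 0.0
[14, 0, 41, 8, 173] [0.714 0.072 0.012]
[0, 47, 12, 25, 202] [0.644 0.129 0.012]
[12, 46, 13, 26, 244] [0.636 0.09  0.012]
[3, 71, 12, 25, 225] [0.606 0.117 0.012]
[0, 119, 6, 24, 112] [0.541 0.14  0.012]
[11, 120, 12, 26, 255] [0.532 0.095 0.012]
[306, 176, 39, 37, 1103] [ 0.444 -0.325  0.012]
delta_pos [ 0.26 -0.01  5.54]
delta_pos [ 2.600e-01 -1.000e-02  1.269e+01]
twist 0.004 yaw 0.004 q7 -1.11
```

The stray checker is under the gripper at (0.444, -0.325).

```bash
python3 -m crank '[{"delta_pos":[0.3,0.1,4],"twist":0},{"delta_pos":[0.3,0.1,8],"twist":0},{"delta_pos":[0.3,0.1,11],"twist":0},{"delta_pos":[0.3,0.1,12.7],"twist":0},{"delta_pos":[0.3,0.1,12.7],"twist":0},{"delta_pos":[0.3,0.1,12.7],"twist":0}]' 108
python3 -m crank '[{"delta_pos":[0,0,0],"twist":0},{"delta_pos":[0,0,0],"twist":0},{"delta_pos":[0,0,0],"twist":0},{"delta_pos":[0,0,0],"twist":0},{"delta_pos":[0,0,0],"twist":0},{"delta_pos":[0,0,0],"twist":0},{"delta_pos":[0,0,0],"twist":0}]' 255
python3 - <<'E'
from h import *
plan([.444,-.324,.12],W(-.055,-.075,.12),yaw=YAW+1.571)
E
```

```text
time: 20.52
ee_pos: [0.4443, -0.325, 0.028]
tcp_rot: [-3.141, 0.001, 0.004]
ft_force: [0.1, 0.5, 0.2]
finger_gap: 0.577
grip_force: 0.0
time: 21.1
ee_pos: [0.4443, -0.3261, 0.0288]
tcp_rot: [3.142, -0.0, 0.001]
ft_force: [0.2, 0.5, 3.3]
finger_gap: 0.404
grip_force: 30.0
delta_pos [-0.03 -0.21 -9.12]
delta_pos [  7.91 -36.55  -9.12]
twist -1.4 yaw 0.001 q7 -1.18
```

```bash
python3 -m crank '[{"delta_pos":[0,0,-3],"twist":0},{"delta_pos":[0,0,-7],"twist":0},{"delta_pos":[7.9,-36.5,-9.1],"twist":-1.4},{"delta_pos":[7.9,-36.5,-9.1],"twist":-1.4},{"delta_pos":[7.9,-36.5,-9.1],"twist":-1.4},{"delta_pos":[7.9,-36.5,-9.1],"twist":-1.4},{"delta_pos":[7.9,-36.5,-9.1],"twist":-1.4},{"delta_pos":[7.9,-36.5,-9.1],"twist":-1.4},{"delta_pos":[7.9,-36.5,-9.1],"twist":-1.4},{"delta_pos":[7.9,-36.5,-9.1],"twist":-1.4},{"delta_pos":[7.9,-36.5,-9.1],"twist":-1.4},{"delta_pos":[7.9,-36.5,-9.1],"twist":-1.4},{"delta_pos":[7.9,-36.5,-9.1],"twist":-1.4},{"delta_pos":[7.9,-36.5,-9.1],"twist":-1.4},{"delta_pos":[7.9,-36.5,-9.1],"twist":-1.4},{"delta_pos":[7.9,-36.5,-9.1],"twist":-1.4},{"delta_pos":[7.9,-36.5,-9.1],"twist":-1.4}]' 255
python3 - <<'E'
from h import *
plan(W(-.055,-.075,.036),yaw=YAW+1.571)
im,ci=snap('wrist'); save('r5.png',rect(im,ci,'wrist',.018,-.11,.12,-.12,.12,2500))
E
```

```text
time: 22.52
ee_pos: [0.5229, 0.0382, 0.1195]
tcp_rot: [-3.142, 0.0, 1.396]
ft_force: [0.5, -0.3, -0.3]
finger_gap: 0.399
grip_force: 30.0
delta_pos [ 0.13 -0.01  8.35]
twist -0.005 yaw 1.396 q7 -0.55
```

View pics/r5.png

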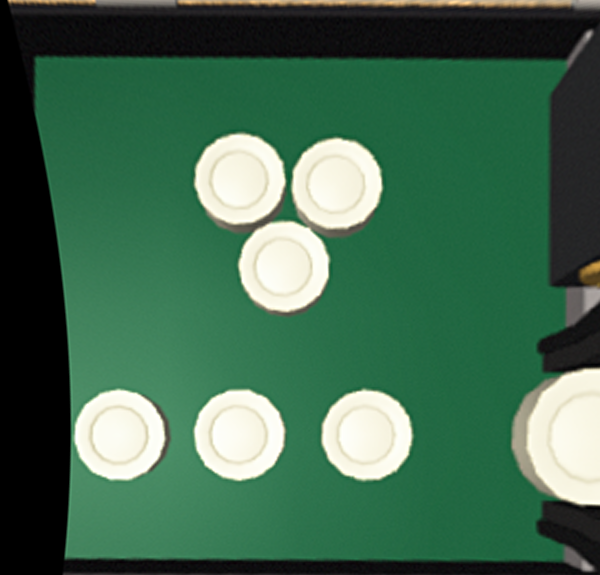

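The three original floor checkers are at (239,178), (337,183) and (284,266), only about 3 mm apart, so two of them must be moved. A, B and C lie in a row at (119,435), (239,435) and (367,435). I'll place the stray first.

```bash
python3 -m crank '[{"delta_pos":[0.05,0,2.5],"twist":0},{"delta_pos":[0.05,0,5],"twist":0},{"delta_pos":[0.05,0,7.4],"twist":0},{"delta_pos":[0.05,0,8.35],"twist":0},{"delta_pos":[0.05,0,8.35],"twist":0},{"delta_pos":[0.05,0,8.35],"twist":0}]' 255
python3 -m crank '[{"delta_pos":[0,0,0],"twist":0},{"delta_pos":[0,0,0],"twist":0},{"delta_pos":[0,0,0],"twist":0},{"delta_pos":[0,0,-3],"twist":0},{"delta_pos":[0,0,-6.5],"twist":0},{"delta_pos":[0,0,-8],"twist":0},{"delta_pos":[0,0,-8],"twist":0}]' 120
python3 - <<'E'
from h import *
plan(W(.0136,.0064,.11),W(.0136,.0064,.034),yaw=YAW)
E
```

```text
time: 23.07
ee_pos: [0.5231, 0.0396, 0.0365]
tcp_rot: [-3.141, -0.0, 1.4]
ft_force: [-0.3, 0.3, 0.0]
finger_gap: 0.401
grip_force: 30.0
time: 23.65
ee_pos: [0.5254, 0.0399, 0.1204]
tcp_rot: [3.135, -0.001, 1.401]
ft_force: [1.2, -0.3, 0.3]
finger_gap: 0.525
grip_force: 0.0
delta_pos [8.06 6.62 1.09]
delta_pos [8.05 6.57 8.69]
twist 1.571 yaw 1.401 q7 -0.55
```

```bash
python3 -m crank '[{"delta_pos":[8,6.6,0],"twist":-1.57},{"delta_pos":[8,6.6,0],"twist":-1.57},{"delta_pos":[8,6.6,0],"twist":-1.57},{"delta_pos":[8,6.6,0],"twist":-1.57},{"delta_pos":[8,6.6,0],"twist":-1.57},{"delta_pos":[8,6.6,0],"twist":-1.57},{"delta_pos":[8,6.6,0],"twist":-1.57},{"delta_pos":[8,6.6,0],"twist":-1.57},{"delta_pos":[8,6.6,0],"twist":-1.57},{"delta_pos":[8,6.6,0],"twist":-1.57},{"delta_pos":[8,6.6,0],"twist":-1.57},{"delta_pos":[8,6.6,0],"twist":-1.57},{"delta_pos":[8,6.6,0],"twist":-1.57},{"delta_pos":[8,6.6,0],"twist":-1.57},{"delta_pos":[8,6.6,0],"twist":-1.57},{"delta_pos":[8,6.6,0],"twist":-1.57}]' 108
python3 - <<'E'
from h import *
plan(W(.0136,.0064,.034),yaw=YAW)
im,ci=snap('wrist'); a=rect(im,ci,'wrist',.018,-.11,.12,-.12,.12,2500); save('r6.png',a)
hsv=cv2.cvtColor(a,cv2.COLOR_RGB2HSV); m=cv2.inRange(hsv,(0,0,185),(60,70,255))
k,l,st,c=cv2.connectedComponentsWithStats(m)
for i in range(1,k):
    if st[i,4]>1500: print(st[i].tolist(),(.12-c[i][1]/2500).round(4),(.12-c[i][0]/2500).round(4))
E
```

```text
time: 24.98
ee_pos: [0.6014, 0.1071, 0.1159]
tcp_rot: [3.142, -0.0, 2.968]
ft_force: [0.2, 0.0, -0.7]
finger_gap: 0.578
grip_force: 0.0
delta_pos [-0.28  0.15  8.19]
twist -0.004 yaw 2.968 q7 0.71
[198, 161, 88, 64, 4744] 0.0444 0.0239
[292, 161, 90, 68, 5205] 0.0435 -0.0145
[238, 221, 92, 91, 6500] 0.0136 0.0066
[73, 388, 92, 93, 6535] -0.0538 0.0725
[321, 389, 92, 92, 6454] -0.0539 -0.0266
[445, 389, 92, 91, 6492] -0.0537 -0.0763
[193, 390, 92, 91, 6486] -0.0537 0.0245
```

View pics/r6.png

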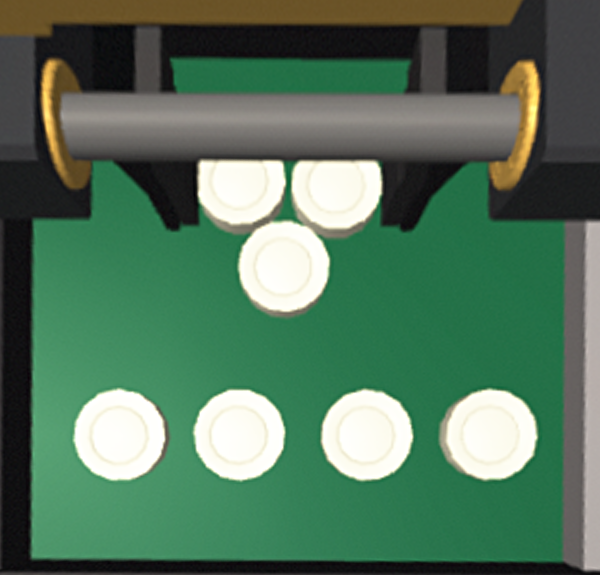

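Seven checkers show in the rectified view. The four in front are in a row, and the two at (240,181) and (337,183) sit close behind F at (284,266). I'll pick F first.

```bash
python3 -m crank '[{"delta_pos":[-0.2,0.15,3],"twist":0},{"delta_pos":[-0.2,0.15,6],"twist":0},{"delta_pos":[-0.2,0.15,7.6],"twist":0},{"delta_pos":[-0.2,0.15,8.1],"twist":0},{"delta_pos":[-0.2,0.15,8.1],"twist":0},{"delta_pos":[-0.2,0.15,8.1],"twist":0}]' 108
python3 -m crank '[{"delta_pos":[0,0,0],"twist":0},{"delta_pos":[0,0,0],"twist":0},{"delta_pos":[0,0,0],"twist":0},{"delta_pos":[0,0,0],"twist":0},{"delta_pos":[0,0,0],"twist":0},{"delta_pos":[0,0,0],"twist":0},{"delta_pos":[0,0,0],"twist":0}]' 255
python3 - <<'E'
from h import *
plan(W(.0136,.0064,.08),W(.0,.06,.08),W(0,.06,.036),yaw=YAW)
E
```

```text
time: 25.53
ee_pos: [0.6042, 0.1087, 0.0361]
tcp_rot: [3.141, 0.001, 2.971]
ft_force: [0.5, -0.0, -0.1]
finger_gap: 0.576
grip_force: 0.0
time: 26.12
ee_pos: [0.6043, 0.1084, 0.036]
tcp_rot: [3.141, 0.001, 2.971]
ft_force: [-0.3, 0.5, 5.7]
finger_gap: 0.394
grip_force: 30.0
delta_pos [-0.02 -0.03 -4.4 ]
delta_pos [ 1.35  5.33 -4.4 ]
delta_pos [1.36 5.33 0.  ]
twist -0.001 yaw 2.971 q7 0.66
```

```bash
python3 -m crank '[{"delta_pos":[0,0,-2],"twist":0},{"delta_pos":[0,0,-4.4],"twist":0},{"delta_pos":[0.7,2.7,-4.4],"twist":0},{"delta_pos":[1.4,5.3,-4.4],"twist":0},{"delta_pos":[1.4,5.3,-4.4],"twist":0},{"delta_pos":[1.4,5.3,-4.4],"twist":0},{"delta_pos":[1.4,5.3,-2],"twist":0},{"delta_pos":[1.4,5.3,-0.5],"twist":0},{"delta_pos":[1.4,5.3,-0.05],"twist":0},{"delta_pos":[1.4,5.3,-0.05],"twist":0},{"delta_pos":[1.4,5.3,-0.05],"twist":0}]' 255
python3 -m crank '[{"delta_pos":[0,0,0],"twist":0},{"delta_pos":[0,0,0],"twist":0},{"delta_pos":[0,0,0],"twist":0},{"delta_pos":[0,0,-3],"twist":0},{"delta_pos":[0,0,-6],"twist":0},{"delta_pos":[0,0,-6],"twist":0}]' 120
python3 - <<'E'
from h import *
plan(W(.080,-.019,.09),W(.08,-.019,.036),W(.04,-.019,.036),yaw=YAW)
E
```

```text
time: 27.03
ee_pos: [0.5987, 0.1621, 0.035]
tcp_rot: [-3.141, -0.001, 2.97]
ft_force: [-0.2, -0.1, 0.5]
finger_gap: 0.399
grip_force: 30.0
time: 27.53
ee_pos: [0.6012, 0.1646, 0.1011]
tcp_rot: [3.138, 0.006, 2.971]
ft_force: [1.5, 0.4, 0.8]
finger_gap: 0.529
grip_force: 0.0
delta_pos [-7.91 -8.05  1.13]
delta_pos [-7.88 -8.07  6.53]
delta_pos [-3.88 -8.07  6.51]
twist -0.0 yaw 2.971 q7 0.61
```

```bash
python3 -m crank '[{"delta_pos":[-7.9,-8,0],"twist":0},{"delta_pos":[-7.9,-8,0],"twist":0},{"delta_pos":[-7.9,-8,0],"twist":0},{"delta_pos":[-7.9,-8,0],"twist":0},{"delta_pos":[-7.9,-8,0],"twist":0},{"delta_pos":[-7.9,-8,0],"twist":0},{"delta_pos":[-7.9,-8,0],"twist":0},{"delta_pos":[-7.9,-8,0],"twist":0}]' 255
python3 - <<'E'
from h import *
plan(W(.08,-.019,.036),W(.037,-.019,.036),yaw=YAW)
E
```

```text
time: 28.2
ee_pos: [0.6626, 0.0722, 0.0958]
tcp_rot: [3.141, 0.0, 2.973]
ft_force: [-0.3, 0.2, -0.4]
finger_gap: 0.038
grip_force: 0.0
delta_pos [-0.3   0.01  5.98]
delta_pos [4.   0.01 5.98]
twist 0.002 yaw 2.973 q7 0.78
```

```bash
python3 -m crank '[{"delta_pos":[-0.3,0,2],"twist":0},{"delta_pos":[-0.3,0,4],"twist":0},{"delta_pos":[-0.3,0,5.9],"twist":0},{"delta_pos":[-0.3,0,5.9],"twist":0},{"delta_pos":[0.3,0,5.9],"twist":0},{"delta_pos":[0.8,0,5.9],"twist":0},{"delta_pos":[1.4,0,5.9],"twist":0},{"delta_pos":[2,0,5.9],"twist":0},{"delta_pos":[2.6,0,5.9],"twist":0},{"delta_pos":[3.2,0,5.9],"twist":0},{"delta_pos":[3.7,0,5.9],"twist":0},{"delta_pos":[3.9,0,5.9],"twist":0},{"delta_pos":[4,0,5.9],"twist":0},{"delta_pos":[4,0,5.9],"twist":0},{"delta_pos":[3.5,0,5.9],"twist":0},{"delta_pos":[3,0,3],"twist":0},{"delta_pos":[3,0,-8],"twist":0},{"delta_pos":[3,0,-8],"twist":0},{"delta_pos":[3,0,-8],"twist":0},{"delta_pos":[3,0,-8],"twist":0}]' 255
python3 - <<'E'
from h import *
plan([.454,.30,.25],yaw=YAW+1.57)
E
```

```text
time: 29.87
ee_pos: [0.6366, 0.0771, 0.1822]
tcp_rot: [3.138, 0.008, 2.971]
ft_force: [0.6, -0.1, 0.0]
finger_gap: 0.002
grip_force: 0.0
delta_pos [21.73 18.88 -6.89]
twist 1.571 yaw 2.971 q7 0.81
```

```bash
python3 -m crank '[{"delta_pos":[21.7,18.9,-6],"twist":1.57},{"delta_pos":[21.7,18.9,-6],"twist":1.57},{"delta_pos":[21.7,18.9,-6],"twist":1.57},{"delta_pos":[21.7,18.9,-6],"twist":1.57},{"delta_pos":[21.7,18.9,-6],"twist":1.57},{"delta_pos":[21.7,18.9,-6],"twist":1.57},{"delta_pos":[21.7,18.9,-6],"twist":1.57},{"delta_pos":[21.7,18.9,-6],"twist":1.57},{"delta_pos":[21.7,18.9,-6],"twist":1.57},{"delta_pos":[21.7,18.9,-6],"twist":1.57},{"delta_pos":[21.7,18.9,-6],"twist":1.57},{"delta_pos":[21.7,18.9,-6],"twist":1.57},{"delta_pos":[21.7,18.9,-6],"twist":1.57},{"delta_pos":[21.7,18.9,-6],"twist":1.57},{"delta_pos":[21.7,18.9,-6],"twist":1.57}]' 0
python3 - <<'E'
from h import *
im,ci=snap('top','t3.png'); a=rect(im,ci,'top',.018,-.12,.12,-.18,.13,1500)
hsv=cv2.cvtColor(a,cv2.COLOR_RGB2HSV); m=cv2.inRange(hsv,(0,0,185),(60,70,255))
k,l,st,c=cv2.connectedComponentsWithStats(m)
for i in range(1,k):
    if st[i,4]>500: print(st[i].tolist(),(.12-c[i][1]/1500).round(4),(.13-c[i][0]/1500).round(4))
im,ci=snap('wrist','w6.png')
hsv=cv2.cvtColor(im,cv2.COLOR_RGB2HSV); m=cv2.inRange(hsv,(105,90,50),(130,255,255))
k,l,st,c=cv2.connectedComponentsWithStats(m)
for i in range(1,k):
    if st[i,4]>200: print(st[i].tolist(),c[i],pt(ci,'wrist',*c[i],.016).round(4))
E
```

```text
time: 31.12
ee_pos: [0.4522, 0.299, 0.2356]
tcp_rot: [-3.142, -0.0, 1.404]
ft_force: [1.0, 0.2, -0.7]
finger_gap: 0.981
grip_force: 0.0
[12, 0, 443, 10, 3365] 0.1177 -0.0324
[132, 83, 52, 53, 2165] 0.0474 0.0251
[190, 142, 53, 54, 2180] 0.0078 -0.014
[81, 157, 53, 53, 2179] -0.0019 0.059
[240, 206, 97, 83, 4351] -0.0445 -0.062
[59, 236, 54, 54, 2207] -0.0549 0.0732
[131, 236, 53, 53, 2191] -0.0547 0.0253
[297, 110, 38, 37, 790] [315.39873418 127.71265823] [0.4528 0.3608 0.016 ]
[0, 385, 27, 15, 225] [ 13.35111111 392.96444444] [-0.8286 -0.2693  0.016 ]
```

View pics/w6.png

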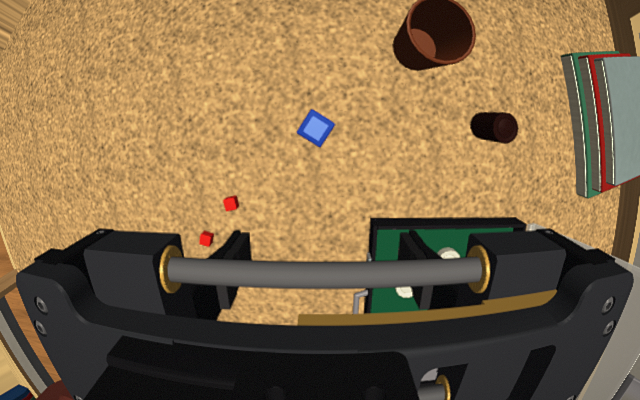

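The wrist view shows the cube at (315,128). The top view shows everything in place except the two right-front checkers, which are now touching because one has been knocked. I'll measure them and the cube numerically.

```bash
cat >> h.py <<'E'
def discs(name,im,ci,z=.018,s=1500):
    a=rect(im,ci,name,z,-.104,.104,-.109,.108,s)
    m=cv2.inRange(cv2.cvtColor(a,cv2.COLOR_RGB2HSV),(0,0,185),(60,70,255))
    m=cv2.morphologyEx(m,cv2.MORPH_CLOSE,np.ones((9,9))); d=cv2.distanceTransform(m,cv2.DIST_L2,5)
    k,l,st,c=cv2.connectedComponentsWithStats((d>.75*.018*s).astype(np.uint8))
    return [((.104-c[i][1]/s).round(4),(.108-c[i][0]/s).round(4),round(d[l==i].max()/s,4)) for i in range(1,k)]
E
python3 - <<'E'
from h import *
im,ci=snap('top'); print(discs('top',im,ci))
im,ci=snap('scene'); print(discs('scene',im,ci))
im,ci=snap('wrist')
hsv=cv2.cvtColor(im,cv2.COLOR_RGB2HSV); m=cv2.inRange(hsv,(105,90,50),(130,255,255))
k,l,st,c=cv2.connectedComponentsWithStats(m)
i=[j for j in range(1,k) if 600<st[j,4]<1500][0]
cn=max(cv2.findContours((l==i).astype(np.uint8),cv2.RETR_EXTERNAL,cv2.CHAIN_APPROX_NONE)[0],key=len)
for z in(.032,.016):
    q=np.array([pt(ci,'wrist',*p[0],z)[:2] for p in cn]); r=cv2.minAreaRect((q*1e4).astype(np.float32)); print(z,np.array(r[0])/1e4,np.array(r[1])/1e4,r[2])
E
```

```text
[(np.float64(0.0474), np.float64(0.0252), np.float32(0.0169)), (np.float64(0.0078), np.float64(-0.014), np.float32(0.017)), (np.float64(-0.002), np.float64(0.0591), np.float32(0.0168)), (np.float64(-0.0346), np.float64(-0.0473), np.float32(0.0173)), (np.float64(-0.0549), np.float64(0.0732), np.float32(0.0173)), (np.float64(-0.0546), np.float64(0.0253), np.float32(0.017)), (np.float64(-0.0542), np.float64(-0.0768), np.float32(0.017))]
[(np.float64(0.048), np.float64(0.027), np.float32(0.0147)), (np.float64(0.0084), np.float64(-0.0129), np.float32(0.0153)), (np.float64(-0.0014), np.float64(0.0607), np.float32(0.0156)), (np.float64(-0.0346), np.float64(-0.0458), np.float32(0.0156)), (np.float64(-0.0547), np.float64(0.0753), np.float32(0.0151)), (np.float64(-0.0546), np.float64(0.0271), np.float32(0.015)), (np.float64(-0.0541), np.float64(-0.0756), np.float32(0.016))]
0.032 [0.45324155 0.36118396] [0.0309545  0.03092317] 47.51463317871094
0.016 [0.45271221 0.36079824] [0.03240812 0.03237527] 47.51466751098633
```

C was knocked to (-0.035, -0.047), against the stray. I'll regrip it at an angle and put it back before doing the cube.

Run:
```python
from h import *
plan(W(-.0346,-.047,.11),yaw=YAW+.985)
```

```text
delta_pos [-21.58  13.4   12.55]
twist 0.587 yaw 1.402 q7 -1.01
```

```bash
python3 -m crank '[{"delta_pos":[-21.6,13.4,3],"twist":0.587},{"delta_pos":[-21.6,13.4,3],"twist":0.587},{"delta_pos":[-21.6,13.4,3],"twist":0.587},{"delta_pos":[-21.6,13.4,3],"twist":0.587},{"delta_pos":[-21.6,13.4,3],"twist":0.587},{"delta_pos":[-21.6,13.4,3],"twist":0.587},{"delta_pos":[-21.6,13.4,12.5],"twist":0.587},{"delta_pos":[-21.6,13.4,12.5],"twist":0.587},{"delta_pos":[-21.6,13.4,12.5],"twist":0.587},{"delta_pos":[-21.6,13.4,12.5],"twist":0.587},{"delta_pos":[-21.6,13.4,12.5],"twist":0.587},{"delta_pos":[-21.6,13.4,12.5],"twist":0.587}]' 108
python3 - <<'E'
from h import *
im,ci=snap('wrist'); print(discs('wrist',im,ci,s=2500))
plan(W(-.0346,-.0471,.0345),yaw=YAW+.985)
E
```

```text
time: 32.37
ee_pos: [0.5487, 0.0645, 0.1129]
tcp_rot: [3.14, -0.002, 0.815]
ft_force: [0.6, 0.7, 0.8]
finger_gap: 0.58
grip_force: 0.0
[(np.float64(0.0486), np.float64(0.0241), np.float32(0.0175)), (np.float64(0.0089), np.float64(-0.0149), np.float32(0.0175)), (np.float64(-0.0008), np.float64(0.0584), np.float32(0.0176)), (np.float64(-0.0337), np.float64(-0.048), np.float32(0.0174)), (np.float64(-0.0538), np.float64(0.0725), np.float32(0.0175)), (np.float64(-0.0537), np.float64(0.0244), np.float32(0.0175))]
delta_pos [-0.15 -0.03  7.86]
twist 0.0 yaw 0.815 q7 -1.17
```

```bash
python3 -m crank '[{"delta_pos":[-0.2,0.1,3],"twist":0},{"delta_pos":[-0.2,0.1,6],"twist":0},{"delta_pos":[-0.2,0.1,7.8],"twist":0},{"delta_pos":[-0.2,0.1,7.8],"twist":0},{"delta_pos":[-0.2,0.1,7.8],"twist":0}]' 108
python3 -m crank '[{"delta_pos":[0,0,0],"twist":0},{"delta_pos":[0,0,0],"twist":0},{"delta_pos":[0,0,0],"twist":0},{"delta_pos":[0,0,0],"twist":0},{"delta_pos":[0,0,0],"twist":0},{"delta_pos":[0,0,0],"twist":0},{"delta_pos":[0,0,0],"twist":0}]' 255
python3 - <<'E'
from h import *
plan(W(-.054,-.025,.036),yaw=YAW+.985)
E
```

```text
time: 32.83
ee_pos: [0.5481, 0.0618, 0.034]
tcp_rot: [3.14, -0.002, 0.815]
ft_force: [-0.8, 0.4, 0.3]
finger_gap: 0.574
grip_force: 0.0
time: 33.42
ee_pos: [0.5473, 0.0612, 0.0334]
tcp_rot: [3.141, -0.001, 0.814]
ft_force: [-1.1, -0.4, 6.9]
finger_gap: 0.394
grip_force: 30.0
delta_pos [ 0.97 -2.96 -0.26]
twist -0.001 yaw 0.814 q7 -1.24
```

```bash
python3 -m crank '[{"delta_pos":[0,0,-1.5],"twist":0},{"delta_pos":[0,0,-2.5],"twist":0},{"delta_pos":[1,-3,-2.5],"twist":0},{"delta_pos":[1,-3,-2.5],"twist":0},{"delta_pos":[1,-3,-2.5],"twist":0},{"delta_pos":[1,-3,-1],"twist":0},{"delta_pos":[1,-3,-0.1],"twist":0},{"delta_pos":[1,-3,-0.1],"twist":0},{"delta_pos":[1,-3,-0.1],"twist":0}]' 255
python3 -m crank '[{"delta_pos":[0,0,0],"twist":0},{"delta_pos":[0,0,0],"twist":0},{"delta_pos":[0,0,0],"twist":0},{"delta_pos":[0,0,-3],"twist":0},{"delta_pos":[0,0,-6.5],"twist":0},{"delta_pos":[0,0,-12],"twist":0},{"delta_pos":[0,0,-12],"twist":0}]' 120
python3 - <<'E'
from h import *
plan([.453,.361,.15],yaw=.829)
E
```

```text
time: 34.17
ee_pos: [0.5316, 0.0886, 0.0331]
tcp_rot: [-3.141, 0.001, 0.813]
ft_force: [-0.7, 0.6, 0.2]
finger_gap: 0.403
grip_force: 30.0
time: 34.75
ee_pos: [0.534, 0.0902, 0.1592]
tcp_rot: [3.137, -0.005, 0.814]
ft_force: [1.7, 1.2, 0.1]
finger_gap: 0.527
grip_force: 0.0
delta_pos [ 14.14 -24.48   0.89]
twist -0.015 yaw 0.814 q7 -1.18
```

```bash
python3 -m crank '[{"delta_pos":[14.1,-24.5,0.5],"twist":-0.015},{"delta_pos":[14.1,-24.5,0.5],"twist":-0.015},{"delta_pos":[14.1,-24.5,0.5],"twist":-0.015},{"delta_pos":[14.1,-24.5,0.5],"twist":-0.015},{"delta_pos":[14.1,-24.5,0.5],"twist":-0.015},{"delta_pos":[14.1,-24.5,0.5],"twist":-0.015},{"delta_pos":[14.1,-24.5,0.5],"twist":-0.015},{"delta_pos":[14.1,-24.5,0.5],"twist":-0.015},{"delta_pos":[14.1,-24.5,0.5],"twist":-0.015},{"delta_pos":[14.1,-24.5,0.5],"twist":-0.015},{"delta_pos":[14.1,-24.5,0.5],"twist":-0.015},{"delta_pos":[14.1,-24.5,0.5],"twist":-0.015}]' 90
cat >> h.py <<'E'
def cube(name='wrist',lo=100,z=.032):
    im,ci=snap(name); m=cv2.inRange(cv2.cvtColor(im,cv2.COLOR_RGB2HSV),(105,90,50),(130,255,255))
    for cn in cv2.findContours(m,cv2.RETR_EXTERNAL,cv2.CHAIN_APPROX_NONE)[0]:
        if cv2.contourArea(cn)<lo: continue
        q=np.array([pt(ci,name,*p[0],z)[:2] for p in cn]); r=cv2.minAreaRect((q*1e4).astype(np.float32)); print('cube',np.array(r[0])/1e4,np.array(r[1])/1e4,np.deg2rad(r[2]))
E
python3 - <<'E'
from h import *
cube(); im,ci=snap('top'); print(discs('top',im,ci))
plan([.453,.361,.043],yaw=.829)
E
```

```text
time: 35.75
ee_pos: [0.4516, 0.3582, 0.1486]
tcp_rot: [3.141, 0.0, 0.826]
ft_force: [0.6, 0.6, 0.8]
finger_gap: 0.649
grip_force: 0.0
cube [0.4550125  0.36329126] [0.03506432 0.03084662] 0.8264244263062279
[(np.float64(0.0473), np.float64(0.0252), np.float32(0.0169)), (np.float64(0.0079), np.float64(-0.014), np.float32(0.0168)), (np.float64(-0.002), np.float64(0.0591), np.float32(0.0168)), (np.float64(-0.0549), np.float64(0.0732), np.float32(0.0173)), (np.float64(-0.0546), np.float64(0.0253), np.float32(0.017)), (np.float64(-0.0542), np.float64(-0.023), np.float32(0.0169)), (np.float64(-0.0558), np.float64(-0.0782), np.float32(0.0168))]
delta_pos [ 0.29 -0.06 10.56]
twist -0.002 yaw 0.827 q7 -1.75
```

All seven checkers are now flat with gaps of at least 12 mm. I'll grip the cube across one pair of faces to centre it, then regrip it turned by 90°.

```bash
python3 -m crank '[{"delta_pos":[0.3,-0.05,4],"twist":0},{"delta_pos":[0.3,-0.05,8],"twist":0},{"delta_pos":[0.3,-0.05,10.5],"twist":0},{"delta_pos":[0.3,-0.05,10.5],"twist":0},{"delta_pos":[0.3,-0.05,10.5],"twist":0}]' 90
python3 -m crank '[{"delta_pos":[0,0,0],"twist":0},{"delta_pos":[0,0,0],"twist":0},{"delta_pos":[0,0,0],"twist":0},{"delta_pos":[0,0,0],"twist":0},{"delta_pos":[0,0,0],"twist":0},{"delta_pos":[0,0,0],"twist":0},{"delta_pos":[0,0,0],"twist":0}]' 255
python3 -m crank '[{"delta_pos":[0,0,0],"twist":0},{"delta_pos":[0,0,0],"twist":0},{"delta_pos":[0,0,0],"twist":0},{"delta_pos":[0,0,0],"twist":0},{"delta_pos":[0,0,0],"twist":0},{"delta_pos":[0,0,-3],"twist":0},{"delta_pos":[0,0,-4],"twist":0},{"delta_pos":[0,0,-4],"twist":-1.571},{"delta_pos":[0,0,-4],"twist":-1.571},{"delta_pos":[0,0,-4],"twist":-1.571},{"delta_pos":[0,0,-4],"twist":-1.571},{"delta_pos":[0,0,-4],"twist":-1.571},{"delta_pos":[0,0,-4],"twist":-1.571}]' 70
python3 -m crank '[{"delta_pos":[0,0,0],"twist":-0.92},{"delta_pos":[0,0,0],"twist":-0.92},{"delta_pos":[0,0,0],"twist":-0.92},{"delta_pos":[0,0,0],"twist":-0.92},{"delta_pos":[0,0,0],"twist":-0.92},{"delta_pos":[0,0,0],"twist":-0.92},{"delta_pos":[0,0,0],"twist":-0.92},{"delta_pos":[0,0,0],"twist":-0.92},{"delta_pos":[0,0,0],"twist":-0.92},{"delta_pos":[0,0,0],"twist":-0.92},{"delta_pos":[0,0,0],"twist":-0.92}]' 70
python3 - <<'E'
from h import *
cube(); plan([.4537,.3617,.043],yaw=.829+1.571)
E
```

```text
time: 36.27
ee_pos: [0.452, 0.3615, 0.0432]
tcp_rot: [-3.141, 0.002, 0.828]
ft_force: [0.4, 0.4, 1.6]
finger_gap: 0.65
grip_force: 0.0
time: 36.85
ee_pos: [0.4528, 0.3626, 0.0446]
tcp_rot: [3.141, -0.001, 0.829]
ft_force: [-0.6, -1.8, 6.7]
finger_gap: 0.364
grip_force: 30.0
time: 37.93
ee_pos: [0.4525, 0.3624, 0.0838]
tcp_rot: [3.141, -0.0, 1.585]
ft_force: [-0.3, 0.7, 0.3]
finger_gap: 0.728
grip_force: 0.0
time: 38.85
ee_pos: [0.4524, 0.3624, 0.0836]
tcp_rot: [3.141, 0.0, 2.497]
ft_force: [0.3, 0.4, 0.2]
finger_gap: 0.721
grip_force: 0.0
cube [0.4496501  0.36419841] [0.03101465 0.03818377] 0.8253987763914112
delta_pos [-0.14  0.03  4.07]
twist 0.097 yaw 2.497 q7 -0.31
```

```bash
python3 -m crank '[{"delta_pos":[0,0,0],"twist":0.097},{"delta_pos":[0,0,2],"twist":0.097},{"delta_pos":[0,0,4],"twist":0.097},{"delta_pos":[0,0,4],"twist":0.097},{"delta_pos":[0,0,4],"twist":0.097}]' 70
python3 -m crank '[{"delta_pos":[0,0,0],"twist":0},{"delta_pos":[0,0,0],"twist":0},{"delta_pos":[0,0,0],"twist":0},{"delta_pos":[0,0,0],"twist":0},{"delta_pos":[0,0,0],"twist":0},{"delta_pos":[0,0,0],"twist":0},{"delta_pos":[0,0,0],"twist":0},{"delta_pos":[0,0,0],"twist":0}]' 255
python3 - <<'E'
from h import *
# socket from top & scene: green blob on deck, and edges
for n in('top','scene'):
    im,ci=snap(n); a=rect(im,ci,n,.024,-.08,.03,-.18,-.10,4000)
    hsv=cv2.cvtColor(a,cv2.COLOR_RGB2HSV)
    m=cv2.inRange(hsv,(0,0,90),(179,50,255)) # grey deck
    hole=cv2.morphologyEx(255-m,cv2.MORPH_OPEN,np.ones((25,25)))
    k,l,st,c=cv2.connectedComponentsWithStats(hole)
    for i in range(1,k):
        x,y,w,h,A=st[i]
        if A>5000: print(n,'x',(.03-(y+h)/4000).round(4),(.03-y/4000).round(4),'y',(-.10-(x+w)/4000).round(4),(-.10-x/4000).round(4))
plan([.4528,.3626,.16],W(-.033,-.139,.16),yaw=YAW+1.571)
E
```

```text
time: 39.32
ee_pos: [0.4518, 0.362, 0.0433]
tcp_rot: [-3.14, -0.0, 2.402]
ft_force: [0.3, -0.1, 0.2]
finger_gap: 0.729
grip_force: 0.0
time: 39.98
ee_pos: [0.4525, 0.3624, 0.0439]
tcp_rot: [3.141, 0.0, 2.402]
ft_force: [-0.3, -0.4, 3.3]
finger_gap: 0.367
grip_force: 30.0
top x -0.08 0.03 y -0.18 -0.1
scene x -0.044 0.03 y -0.1088 -0.1
scene x -0.08 0.03 y -0.18 -0.1612
scene x -0.0492 -0.0165 y -0.1548 -0.121
delta_pos [-1.000e-02  4.000e-02 -1.161e+01]
delta_pos [-32.29 -23.29 -11.62]
twist 1.001 yaw 2.402 q7 -0.43
```

```bash
python3 -m crank '[{"delta_pos":[0,0,-4],"twist":0},{"delta_pos":[0,0,-8],"twist":0},{"delta_pos":[-10,-6,-11.6],"twist":0.3},{"delta_pos":[-32.3,-23.3,-11.6],"twist":1},{"delta_pos":[-32.3,-23.3,-11.6],"twist":1},{"delta_pos":[-32.3,-23.3,-11.6],"twist":1},{"delta_pos":[-32.3,-23.3,-11.6],"twist":1},{"delta_pos":[-32.3,-23.3,-11.6],"twist":1},{"delta_pos":[-32.3,-23.3,-11.6],"twist":1},{"delta_pos":[-32.3,-23.3,-11.6],"twist":1},{"delta_pos":[-32.3,-23.3,-11.6],"twist":1},{"delta_pos":[-32.3,-23.3,-11.6],"twist":1},{"delta_pos":[-32.3,-23.3,-11.6],"twist":1},{"delta_pos":[-32.3,-23.3,-11.6],"twist":1},{"delta_pos":[-32.3,-23.3,-11.6],"twist":1}]' 255
python3 - <<'E'
from h import *
plan(W(-.033,-.139,.16),W(-.033,-.215,.16),yaw=YAW+1.571)
E
```

```text
time: 41.33
ee_pos: [0.5335, -0.0266, 0.1594]
tcp_rot: [-3.141, -0.001, 1.402]
ft_force: [-0.1, 0.8, -0.7]
finger_gap: 0.364
grip_force: 30.0
delta_pos [-0.06  0.05 -0.06]
delta_pos [-7.66  0.04 -0.07]
twist 0.001 yaw 1.402 q7 -0.46
```

```bash
python3 -m crank '[{"delta_pos":[-7.7,0,0],"twist":0},{"delta_pos":[-7.7,0,0],"twist":0},{"delta_pos":[-7.7,0,0],"twist":0},{"delta_pos":[-7.7,0,0],"twist":0}]' 255
python3 - <<'E'
from h import *
im,ci=snap('wrist','w7.png'); a=rect(im,ci,'wrist',.024,-.08,.03,-.18,-.10,4000)
hsv=cv2.cvtColor(a,cv2.COLOR_RGB2HSV)
save('r7.png',a)
g=cv2.cvtColor(a,cv2.COLOR_RGB2GRAY).astype(int)
r=int((.03+.033)*4000); c=int((-.10+.138)*4000)
print('along y at x=-.033',[(round(-.10-i/4000,4),hsv[r,i].tolist()) for i in range(0,320,8)])
print('along x at y=-.138',[(round(.03-i/4000,4),hsv[i,c].tolist()) for i in range(120,360,8)])
print(discs('wrist',im,ci,s=2500))
E
```

```text
time: 41.67
ee_pos: [0.5204, -0.1041, 0.1593]
tcp_rot: [-3.141, 0.0, 1.4]
ft_force: [0.5, 1.1, -0.9]
finger_gap: 0.366
grip_force: 30.0
along y at x=-.033 [(-0.1, [73, 137, 125]), (-0.102, [73, 134, 122]), (-0.104, [73, 134, 124]), (-0.106, [73, 135, 121]), (-0.108, [73, 134, 122]), (-0.11, [73, 126, 123]), (-0.112, [10, 17, 178]), (-0.114, [13, 17, 177]), (-0.116, [15, 15, 174]), (-0.118, [11, 16, 175]), (-0.12, [13, 17, 183]), (-0.122, [177, 25, 93]), (-0.124, [73, 148, 114]), (-0.126, [73, 143, 118]), (-0.128, [74, 142, 115]), (-0.13, [74, 146, 115]), (-0.132, [73, 150, 114]), (-0.134, [73, 148, 114]), (-0.136, [73, 147, 113]), (-0.138, [73, 148, 114]), (-0.14, [74, 150, 112]), (-0.142, [73, 152, 111]), (-0.144, [73, 149, 111]), (-0.146, [74, 154, 109]), (-0.148, [74, 157, 109]), (-0.15, [73, 155, 107]), (-0.152, [73, 153, 108]), (-0.154, [74, 173, 106]), (-0.156, [57, 22, 118]), (-0.158, [8, 17, 166]), (-0.16, [9, 20, 167]), (-0.162, [13, 14, 164]), (-0.164, [8, 17, 166]), (-0.166, [8, 17, 166]), (-0.168, [15, 18, 113]), (-0.17, [143, 28, 37]), (-0.172, [132, 44, 29]), (-0.174, [
[... 205 characters left out ...]
1]), (-0.01, [10, 18, 172]), (-0.012, [14, 16, 174]), (-0.014, [11, 16, 126]), (-0.016, [72, 109, 91]), (-0.018, [74, 155, 112]), (-0.02, [73, 153, 112]), (-0.022, [74, 150, 112]), (-0.024, [74, 150, 112]), (-0.026, [73, 151, 113]), (-0.028, [73, 151, 113]), (-0.03, [73, 153, 112]), (-0.032, [74, 151, 113]), (-0.034, [74, 148, 112]), (-0.036, [74, 149, 113]), (-0.038, [74, 149, 113]), (-0.04, [73, 151, 113]), (-0.042, [73, 150, 112]), (-0.044, [74, 150, 112]), (-0.046, [73, 150, 112]), (-0.048, [69, 54, 109]), (-0.05, [7, 17, 133]), (-0.052, [9, 15, 173]), (-0.054, [9, 15, 170]), (-0.056, [11, 16, 171]), (-0.058, [9, 15, 171])]
[(np.float64(-0.0548), np.float64(-0.0791), np.float32(0.0175))]
```

Run:
```python
from h import *
plan(W(-.0335,-.139,.08),yaw=YAW+1.571)
```

```text
delta_pos [ 7.61 -0.    7.95]
twist 0.001 yaw 1.402 q7 -0.3
```

```bash
python3 -m crank '[{"delta_pos":[4,0,0],"twist":0},{"delta_pos":[7.6,0,2],"twist":0},{"delta_pos":[7.6,0,5],"twist":0},{"delta_pos":[7.6,0,7.9],"twist":0},{"delta_pos":[7.6,0,7.9],"twist":0},{"delta_pos":[7.6,0,7.9],"twist":0},{"delta_pos":[7.6,0,7.9],"twist":0}]' 255
python3 - <<'E'
from h import *
plan(W(-.0335,-.139,.054),yaw=YAW+1.571)
E
```

```text
time: 42.3
ee_pos: [0.5343, -0.0273, 0.082]
tcp_rot: [3.14, -0.001, 1.403]
ft_force: [0.5, 1.1, -0.0]
finger_gap: 0.364
grip_force: 30.0
delta_pos [-0.02 -0.1   2.8 ]
twist 0.002 yaw 1.403 q7 -0.54
```

```bash
python3 -m crank '[{"delta_pos":[0,-0.1,0.5],"twist":0},{"delta_pos":[0,-0.1,1],"twist":0},{"delta_pos":[0,-0.1,1.4],"twist":0},{"delta_pos":[0,-0.1,1.7],"twist":0},{"delta_pos":[0,-0.1,1.7],"twist":0}]' 255
python3 - <<'E'
from h import *
plan(W(-.0335,-.139,.054),yaw=YAW+1.571)
E
```

```text
time: 42.72
ee_pos: [0.5336, -0.0273, 0.0648]
tcp_rot: [3.14, -0.001, 1.402]
ft_force: [-2.2, 3.8, 11.5]
finger_gap: 0.36
grip_force: 30.0
delta_pos [ 0.   -0.03  1.08]
twist 0.001 yaw 1.402 q7 -0.56
```

```bash
python3 -m crank '[{"delta_pos":[0.06,-0.04,0],"twist":0},{"delta_pos":[0.06,-0.04,0.1],"twist":0},{"delta_pos":[0.06,-0.04,0.1],"twist":0}]' 255
python3 -m crank '[{"delta_pos":[0,0,0.15],"twist":0},{"delta_pos":[0,0,0.3],"twist":0},{"delta_pos":[0,0,0.3],"twist":0}]' 255
```

```text
time: 42.97
ee_pos: [0.5337, -0.0269, 0.0643]
tcp_rot: [3.139, -0.001, 1.402]
ft_force: [-2.3, 2.8, 14.8]
finger_gap: 0.368
grip_force: 30.0
time: 43.22
ee_pos: [0.5339, -0.0259, 0.0615]
tcp_rot: [3.139, -0.002, 1.403]
ft_force: [-3.2, 5.7, 16.3]
finger_gap: 0.365
grip_force: 30.0
```

```bash
python3 -m crank '[{"delta_pos":[0.1,-0.05,0],"twist":0},{"delta_pos":[0.1,-0.05,0.15],"twist":0},{"delta_pos":[0.1,-0.05,0.15],"twist":0}]' 255 | grep -E 'ee|ft'
python3 -m crank '[{"delta_pos":[0,0,0.15],"twist":0},{"delta_pos":[0,0,0.3],"twist":0},{"delta_pos":[0,0,0.3],"twist":0}]' 255| grep -E 'ee|ft|gap'
```

```text
ee_pos: [0.5339, -0.0252, 0.0601]
ft_force: [-1.5, 3.8, 15.8]
ee_pos: [0.534, -0.0245, 0.0573]
ft_force: [-1.5, 6.5, 16.2]
finger_gap: 0.364
```

The force is staying near 16 N while it sinks. I'll release, rise and measure how the cube sits.

```bash
python3 -m crank '[{"delta_pos":[0,0,0],"twist":0},{"delta_pos":[0,0,0],"twist":0},{"delta_pos":[0,0,0],"twist":0},{"delta_pos":[0,0,0],"twist":0},{"delta_pos":[0,0,-3],"twist":0},{"delta_pos":[0,0,-7],"twist":0},{"delta_pos":[-7.6,0,-10],"twist":0},{"delta_pos":[-7.6,0,-10],"twist":0},{"delta_pos":[-7.6,0,-10],"twist":0},{"delta_pos":[-7.6,0,-10],"twist":0},{"delta_pos":[-7.6,0,-10],"twist":0}]' 110
python3 - <<'E'
from h import *
def blob(n,box):
    im,ci=snap(n,n+'_c.png'); hsv=cv2.cvtColor(im,cv2.COLOR_RGB2HSV); m=cv2.inRange(hsv,(105,90,50),(130,255,255))
    for cn in cv2.findContours(m,cv2.RETR_EXTERNAL,cv2.CHAIN_APPROX_NONE)[0]:
        if cv2.contourArea(cn)<60: continue
        M=cv2.moments(cn); u,v=M['m10']/M['m00'],M['m01']/M['m00']
        for z in (.042,.026):
            q=np.array([pt(ci,n,*p[0],z)[:2] for p in cn]); l=(q-T)@np.array([ex,ey]).T
            print(n,(round(u),round(v)),z,'x',l[:,0].min().round(4),l[:,0].max().round(4),'y',l[:,1].min().round(4),l[:,1].max().round(4),cv2.minAreaRect((q*1e4).astype(np.float32))[1:])
for n in('wrist','top','scene'): blob(n,0)
print(tool()[0])
E
```

```text
time: 44.63
ee_pos: [0.5189, -0.1018, 0.1548]
tcp_rot: [-3.141, -0.0, 1.401]
ft_force: [-0.7, 0.2, 0.6]
finger_gap: 0.564
grip_force: 0.0
wrist (327, 110) 0.042 x -0.0484 -0.0165 y -0.1557 -0.1167 ((389.6224365234375, 319.5908203125), 80.36112213134766)
wrist (327, 110) 0.026 x -0.0493 -0.0153 y -0.1565 -0.115 ((414.5596008300781, 340.0453186035156), 80.36112213134766)
top (572, 246) 0.042 x -0.1232 0.016 y -0.7887 -0.6208 ((960.673828125, 1459.205322265625), 11.57026481628418)
top (572, 246) 0.026 x -0.1205 0.0209 y -0.7995 -0.6289 ((976.5098876953125, 1483.2593994140625), 11.570262908935547)
top (348, 188) 0.042 x -0.0519 -0.0158 y -0.1544 -0.1148 ((405.33447265625, 339.0140686035156), 87.31771850585938)
top (348, 188) 0.026 x -0.0481 -0.0114 y -0.1548 -0.1145 ((412.01611328125, 344.6028747558594), 87.31768035888672)
scene (340, 223) 0.042 x -0.0487 -0.0181 y -0.1643 -0.1201 ((434.7431335449219, 301.2275695800781), 82.42324829101562)
scene (340, 223) 0.026 x -0.0487 -0.0176 y -0.1533 -0.1084 ((442.3018798828125, 306.4654846191406), 82.42335510253906)
[ 0.51905321 -0.1001649   0.15457928]
```

The cube's x is right (-0.033), but its 39 mm spread in y means it is tilted with its top towards +y. I'll regrip it across the ±y faces, which squares it up, then reseat it.

Run:
```python
from h import *
plan(W(-.033,-.136,.13),W(-.033,-.136,.063),yaw=YAW)
```

```text
delta_pos [7.73 0.25 2.46]
delta_pos [7.72 0.26 9.16]
twist -1.568 yaw 1.404 q7 -0.31
```

```bash
python3 -m crank '[{"delta_pos":[7.7,0.2,2],"twist":-1.57},{"delta_pos":[7.7,0.2,2],"twist":-1.57},{"delta_pos":[7.7,0.2,2],"twist":-1.57},{"delta_pos":[7.7,0.2,2],"twist":-1.57},{"delta_pos":[7.7,0.2,2],"twist":-1.57},{"delta_pos":[7.7,0.2,2],"twist":-1.57},{"delta_pos":[7.7,0.2,2],"twist":-1.57},{"delta_pos":[7.7,0.2,2],"twist":-1.57},{"delta_pos":[7.7,0.2,2],"twist":-1.57},{"delta_pos":[7.7,0.2,2],"twist":-1.57},{"delta_pos":[7.7,0.2,2],"twist":-1.57},{"delta_pos":[7.7,0.2,2],"twist":-1.57},{"delta_pos":[7.7,0.2,2],"twist":-1.57},{"delta_pos":[7.7,0.2,2],"twist":-1.57},{"delta_pos":[7.7,0.2,2],"twist":-1.57},{"delta_pos":[7.7,0.2,2],"twist":-1.57}]' 100
python3 - <<'E'
from h import *
plan(W(-.033,-.136,.062),yaw=YAW)
E
```

```text
time: 46.12
ee_pos: [0.5341, -0.0253, 0.1349]
tcp_rot: [3.141, -0.0, 2.97]
ft_force: [-0.8, -0.1, 0.2]
finger_gap: 0.608
grip_force: 0.0
delta_pos [-0.02  0.1   7.29]
twist -0.001 yaw 2.97 q7 0.96
```

```bash
python3 -m crank '[{"delta_pos":[0,0.1,3],"twist":0},{"delta_pos":[0,0.1,6],"twist":0},{"delta_pos":[0,0.1,7.2],"twist":0},{"delta_pos":[0,0.1,7.2],"twist":0},{"delta_pos":[0,0.1,7.2],"twist":0}]' 100 | grep -E 'ee|ft|gap'
python3 -m crank '[{"delta_pos":[0,0,0],"twist":0},{"delta_pos":[0,0,0],"twist":0},{"delta_pos":[0,0,0],"twist":0},{"delta_pos":[0,0,0],"twist":0},{"delta_pos":[0,0,0],"twist":0},{"delta_pos":[0,0,0],"twist":0},{"delta_pos":[0,0,0],"twist":0},{"delta_pos":[0,0,0],"twist":0}]' 255
python3 - <<'E'
from h import *
plan(W(-.0333,-.139,.08),yaw=YAW)
E
```

```text
ee_pos: [0.5343, -0.0245, 0.0634]
ft_force: [1.3, 0.4, 0.1]
finger_gap: 0.61
time: 47.2
ee_pos: [0.5358, -0.0244, 0.065]
tcp_rot: [3.141, 0.003, 2.972]
ft_force: [-1.6, 0.9, 15.0]
finger_gap: 0.314
grip_force: 26.4
delta_pos [ 0.16 -0.32 -1.5 ]
twist 0.0 yaw 2.972 q7 0.89
```

```bash
python3 -m crank '[{"delta_pos":[0,0,0],"twist":0},{"delta_pos":[0,0,0],"twist":0},{"delta_pos":[0,0,0],"twist":0},{"delta_pos":[0,0,0],"twist":0},{"delta_pos":[0,0,-3],"twist":0},{"delta_pos":[0,0,-7],"twist":0},{"delta_pos":[8,0,-10],"twist":0},{"delta_pos":[8,0,-10],"twist":0},{"delta_pos":[8,0,-10],"twist":0},{"delta_pos":[8,0,-10],"twist":0},{"delta_pos":[8,0,-10],"twist":0}]' 100
python3 - <<'E'
from h import *
L=lambda q:(q[:2]-T)@np.array([ex,ey]).T
for n in('wrist','top','scene'):
    im,ci=snap(n); hsv=cv2.cvtColor(im,cv2.COLOR_RGB2HSV); m=cv2.inRange(hsv,(105,70,30),(130,255,255))
    c0=px(ci,n,W(-.033,-.138,.03)).astype(int); print(n,c0,'cam',L(-np.array(ci['R']).T@np.array(ci['t'])).round(3))
    for cn in cv2.findContours(m,cv2.RETR_EXTERNAL,cv2.CHAIN_APPROX_NONE)[0]:
        if cv2.contourArea(cn)<60 or np.linalg.norm(cn[:,0].mean(0)-c0)>40: continue
        ap=cv2.approxPolyDP(cn,2,True)[:,0]; print('outline',ap.tolist(),'@.042',[L(pt(ci,n,*p,.042)).round(4).tolist() for p in ap])
    x,y=c0; y0=max(y-16,0)
    # brightness map, coarse
    for r in range(-16,18,3): print(' '.join('%3d'%hsv[y+r,x+c,2] if m[y+r,x+c] else '  .' for c in range(-18,20,3)))
E
```

```text
time: 48.12
ee_pos: [0.4552, -0.0125, 0.1634]
tcp_rot: [-3.138, 0.001, 2.97]
ft_force: [0.2, -0.3, -0.2]
finger_gap: 0.61
grip_force: 0.0
wrist [325 276] cam [-0.185 -0.138]
outline [[344, 293], [344, 288], [305, 289], [319, 302]] @.042 [[-0.021, -0.1197], [-0.0269, -0.1199], [-0.0257, -0.1576], [-0.0104, -0.1442]]
  .   .  75  84  93  97  98  97  83  73   .   .   .
  .   .   .   .   .   .   .   .   .   .   .   .   .
  .   .   .   .   .   .   .   .   .   .   .   .   .
  .   .   .   .   .   .   .   .   .   .   .   .   .
  .   .   .   .   .   .   .   .   .   .   .   .   .
  .   .   .   .   .   .   .   .   .   .   .   .   .
  .   .   .   .   .   .   .   .   .   .   .   .   .
  .   .   .   .   .   .   .   .   .   .   .   .   .
  .   .   .   .   .   .   .   .   .   .   .   .   .
  .   .   .   .   .   .   .   .   .   .   .   .   .
 93 135 137 119 177 183 252 248 248 248 249 248 186
  .  89 135 121 173 180 247 244 245 236 182 181 184
top [349 189] cam [-0.283 -0.132]
  .   .   .   .   .   .   .   .   .   .   .   .   .
  .   .   .   .   .   .   .   .   .   .   .   .   .
  .   .   .   .   .  
[... 601 characters left out ...]
0.049, -0.1212], [-0.0472, -0.1675], [-0.0205, -0.1659], [-0.0188, -0.1228]]
  .   .   .   .   .   .   .   .   .   .   .   .   .
  .   .   .   .   .   .   .   .   .   .   .   .   .
  .   .   .   .   .   .   .   .   .   .   .   .   .
  .   .   .   .   . 131   .   .   .   .   .   .   .
  .   .   .   .   . 139 158 161 128   .   .   .   .
  .   .   .   .   . 113 115 113  84   .   .   .   .
  .   .   .   .   . 120 130 127 100   .   .   .   .
  .   .   .   .   . 122 128 125  91   .   .   .   .
  .   .   .   .   .   .   .   .   .   .   .   .   .
  .   .   .   .   .   .   .   .   .   .   .   .   .
  .   .   .   .   .   .   .   .   .   .   .   .   .
  .   .   .   .   .   .   .   .   .   .   .   .   .
```

The scene view shows the cube's near face broad and its top foreshortened, so it is tilted roughly 35° in the socket. I'll lift it by its ±x faces, let it drop flat on clear shelf, and retry.

```bash
python3 - <<'E'
from h import *
plan(W(-.033,-.136,.13),W(-.033,-.136,.055),yaw=YAW+1.571)
E
python3 -m crank '[{"delta_pos":[-8,0.2,0],"twist":1.57},{"delta_pos":[-8,0.2,0],"twist":1.57},{"delta_pos":[-8,0.2,0],"twist":1.57},{"delta_pos":[-8,0.2,0],"twist":1.57},{"delta_pos":[-8,0.2,0],"twist":1.57},{"delta_pos":[-8,0.2,0],"twist":1.57},{"delta_pos":[-8,0.2,0],"twist":1.57},{"delta_pos":[-8,0.2,0],"twist":1.57},{"delta_pos":[-8,0.2,0],"twist":1.57},{"delta_pos":[-8,0.2,0],"twist":1.57},{"delta_pos":[-8,0.2,0],"twist":1.57},{"delta_pos":[-8,0.2,0],"twist":1.57},{"delta_pos":[-8,0.2,0],"twist":1.57},{"delta_pos":[-8,0.2,0],"twist":1.57},{"delta_pos":[-8,0.2,0],"twist":1.57}]' 90
python3 - <<'E'
from h import *
plan(W(-.033,-.137,.055),yaw=YAW+1.571)
E
```

```text
delta_pos [-7.94  0.08  3.28]
delta_pos [-7.95  0.08 10.78]
twist 1.57 yaw 2.971 q7 1.22
time: 49.52
ee_pos: [0.5349, -0.0227, 0.1619]
tcp_rot: [-3.14, -0.001, 1.406]
ft_force: [-0.3, -0.0, -0.2]
finger_gap: 0.646
grip_force: 0.0
delta_pos [-0.29  0.   10.69]
twist 0.005 yaw 1.406 q7 -0.39
```

```bash
python3 -m crank '[{"delta_pos":[-0.3,0,4],"twist":0.005},{"delta_pos":[-0.3,0,8],"twist":0.005},{"delta_pos":[-0.3,0,10.5],"twist":0.005},{"delta_pos":[-0.3,0,10.5],"twist":0.005},{"delta_pos":[-0.3,0,10.5],"twist":0.005}]' 90 | grep -E 'ee|ft|gap'
python3 -m crank '[{"delta_pos":[0,0,0],"twist":0},{"delta_pos":[0,0,0],"twist":0},{"delta_pos":[0,0,0],"twist":0},{"delta_pos":[0,0,0],"twist":0},{"delta_pos":[0,0,0],"twist":0},{"delta_pos":[0,0,0],"twist":0},{"delta_pos":[0,0,0],"twist":0},{"delta_pos":[0,0,-2],"twist":0},{"delta_pos":[0,0,-5],"twist":0},{"delta_pos":[0,0,-8],"twist":0},{"delta_pos":[0,0,-8],"twist":0}]' 255
python3 - <<'E'
from h import *
plan([.50,-.16,.13],[.50,-.16,.055],yaw=YAW+1.571)
E
```

```text
ee_pos: [0.5334, -0.0254, 0.0571]
ft_force: [1.0, -0.4, 0.6]
finger_gap: 0.645
time: 50.85
ee_pos: [0.5369, -0.0254, 0.1432]
tcp_rot: [3.135, -0.0, 1.397]
ft_force: [1.2, -0.4, 0.0]
finger_gap: 0.364
grip_force: 30.0
delta_pos [-13.89  -1.32   1.31]
delta_pos [-13.89  -1.37   8.81]
twist -0.004 yaw 1.397 q7 -0.41
```

```bash
python3 -m crank '[{"delta_pos":[-13.9,-1.3,0],"twist":0},{"delta_pos":[-13.9,-1.3,0],"twist":0},{"delta_pos":[-13.9,-1.3,0],"twist":0},{"delta_pos":[-13.9,-1.3,3],"twist":0},{"delta_pos":[-13.9,-1.3,6],"twist":0},{"delta_pos":[-13.9,-1.3,8],"twist":0},{"delta_pos":[-13.9,-1.3,8.8],"twist":0},{"delta_pos":[-13.9,-1.3,8.8],"twist":0}]' 255 | grep -E 'ee|ft'
for i in 1 2 3; do python3 -m crank '[{"delta_pos":[0,0,0.3],"twist":0},{"delta_pos":[0,0,0.6],"twist":0},{"delta_pos":[0,0,0.6],"twist":0}]' 255 | grep -E 'ee|ft'; done
```

```text
ee_pos: [0.4962, -0.1605, 0.0488]
ft_force: [0.9, -0.3, -0.0]
ee_pos: [0.4974, -0.1608, 0.0459]
ft_force: [-11.1, 0.1, 24.1]
ee_pos: [0.4972, -0.1616, 0.0405]
ft_force: [-13.4, -0.6, 33.0]
ee_pos: [0.497, -0.1621, 0.0346]
ft_force: [-15.1, -2.1, 33.6]
```

```bash
python3 -m crank '[{"delta_pos":[0,0,0],"twist":0},{"delta_pos":[0,0,0],"twist":0},{"delta_pos":[0,0,0],"twist":0},{"delta_pos":[0,0,0],"twist":0},{"delta_pos":[0,0,-3],"twist":0},{"delta_pos":[0,0,-7],"twist":0},{"delta_pos":[-6,0,-10],"twist":0},{"delta_pos":[-6,0,-10],"twist":0},{"delta_pos":[-6,0,-10],"twist":0},{"delta_pos":[-6,0,-10],"twist":0}]' 70
python3 - <<'E'
from h import *
for n,lo in(('wrist',200),('top',60),('scene',60)):
    for z in (.032,): print(n); cube(n,lo,z)
plan([.50,-.16,.10],yaw=YAW+1.571)
im,ci=snap('top'); print(discs('top',im,ci))
E
```

```text
time: 53.1
ee_pos: [0.4868, -0.2211, 0.1324]
tcp_rot: [3.141, 0.0, 1.394]
ft_force: [-0.1, 0.8, -0.4]
finger_gap: 0.72
grip_force: 0.0
wrist
cube [ 0.49592944 -0.17470427] [0.03111028 0.03029654] 1.3941817417294031
top
cube [ 0.42287192 -0.60844219] [0.09697886 0.10251   ] 0.20294688994927448
cube [ 0.49396533 -0.17177319] [0.03345833 0.03241018] 1.4470241840787554
cube [0.91332539 0.00693553] [0.04967009 0.03269203] 1.4551450943487885
scene
cube [ 0.49436133 -0.18311689] [0.03899862 0.02775751] 1.4489680253584043
delta_pos [5.97 0.31 3.14]
twist -0.003 yaw 1.398 q7 -0.02
[(np.float64(0.0474), np.float64(0.0251), np.float32(0.0165)), (np.float64(0.0077), np.float64(-0.0141), np.float32(0.0167)), (np.float64(-0.0019), np.float64(0.0591), np.float32(0.0168)), (np.float64(-0.055), np.float64(0.0732), np.float32(0.0172)), (np.float64(-0.0547), np.float64(0.0253), np.float32(0.0169)), (np.float64(-0.0541), np.float64(-0.0228), np.float32(0.0169)), (np.float64(-0.0558), np.float64(-0.0783), np.float32(0.0166))]
```

The cube is flat again at (0.496, -0.1745) with yaw 1.394, and all seven checkers are still well spaced. I'll centre it with two grips as before.

```bash
python3 - <<'E'
from h import *
plan([.496,-.1745,.10],yaw=YAW)
E
python3 -m crank '[{"delta_pos":[4.7,-0.1,3],"twist":-1.57},{"delta_pos":[4.7,-0.1,3],"twist":-1.57},{"delta_pos":[4.7,-0.1,3],"twist":-1.57},{"delta_pos":[4.7,-0.1,3],"twist":-1.57},{"delta_pos":[4.7,-0.1,3],"twist":-1.57},{"delta_pos":[4.7,-0.1,3],"twist":-1.57},{"delta_pos":[4.7,-0.1,3],"twist":-1.57},{"delta_pos":[4.7,-0.1,3],"twist":-1.57},{"delta_pos":[4.7,-0.1,3],"twist":-1.57},{"delta_pos":[4.7,-0.1,3],"twist":-1.57},{"delta_pos":[4.7,-0.1,3],"twist":-1.57},{"delta_pos":[4.7,-0.1,3],"twist":-1.57},{"delta_pos":[4.7,-0.1,3],"twist":-1.57},{"delta_pos":[4.7,-0.1,3],"twist":-1.57},{"delta_pos":[4.7,-0.1,3],"twist":-1.57}]' 70
python3 - <<'E'
from h import *
plan([.496,-.1745,.0435],yaw=YAW)
E
```

```text
delta_pos [4.46 0.16 3.14]
twist 1.569 yaw 1.399 q7 -0.02
time: 54.55
ee_pos: [0.494, -0.1723, 0.1017]
tcp_rot: [3.141, -0.001, 2.965]
ft_force: [-0.1, -0.6, -0.5]
finger_gap: 0.725
grip_force: 0.0
delta_pos [-0.24 -0.19  5.82]
twist -0.006 yaw 2.965 q7 1.31
```

```bash
python3 -m crank '[{"delta_pos":[-0.2,-0.2,3],"twist":-0.006},{"delta_pos":[-0.2,-0.2,5.8],"twist":-0.006},{"delta_pos":[-0.2,-0.2,5.8],"twist":-0.006},{"delta_pos":[-0.2,-0.2,5.8],"twist":-0.006},{"delta_pos":[-0.2,-0.2,5.8],"twist":-0.006}]' 70 | grep -E 'ee|ft|gap'
python3 -m crank '[{"delta_pos":[0,0,0],"twist":0},{"delta_pos":[0,0,0],"twist":0},{"delta_pos":[0,0,0],"twist":0},{"delta_pos":[0,0,0],"twist":0},{"delta_pos":[0,0,0],"twist":0},{"delta_pos":[0,0,0],"twist":0},{"delta_pos":[0,0,0],"twist":0},{"delta_pos":[0,0,0],"twist":0},{"delta_pos":[0,0,0],"twist":0}]' 255 
python3 -m crank '[{"delta_pos":[0,0,0],"twist":0},{"delta_pos":[0,0,0],"twist":0},{"delta_pos":[0,0,0],"twist":0},{"delta_pos":[0,0,0],"twist":0},{"delta_pos":[0,0,0],"twist":0},{"delta_pos":[0,0,-3],"twist":0},{"delta_pos":[0,0,-5],"twist":0.1},{"delta_pos":[0,0,-5],"twist":0.2},{"delta_pos":[0,0,-5],"twist":0.3},{"delta_pos":[0,0,-5],"twist":0.4},{"delta_pos":[0,0,-5],"twist":0.5},{"delta_pos":[0,0,-5],"twist":0.6},{"delta_pos":[0,0,-5],"twist":0.7},{"delta_pos":[0,0,-5],"twist":0.8},{"delta_pos":[0,0,-5],"twist":0.8}]' 70
python3 -m crank '[{"delta_pos":[0,0,0],"twist":0.77},{"delta_pos":[0,0,0],"twist":0.77},{"delta_pos":[0,0,0],"twist":0.77},{"delta_pos":[0,0,0],"twist":0.77},{"delta_pos":[0,0,0],"twist":0.77},{"delta_pos":[0,0,0],"twist":0.77},{"delta_pos":[0,0,0],"twist":0.77},{"delta_pos":[0,0,0],"twist":0.77},{"delta_pos":[0,0,2],"twist":0.77},{"delta_pos":[0,0,4],"twist":0.77},{"delta_pos":[0,0,5],"twist":0.77},{"delta_pos":[0,0,5],"twist":0.77},{"delta_pos":[0,0,5],"twist":0.77}]' 70
```

```text
ee_pos: [0.4964, -0.175, 0.0452]
ft_force: [0.1, 0.3, 0.9]
finger_gap: 0.725
time: 55.72
ee_pos: [0.4958, -0.1757, 0.0443]
tcp_rot: [-3.141, 0.0, 2.973]
ft_force: [-1.2, -0.3, 5.3]
finger_gap: 0.364
grip_force: 30.0
time: 56.97
ee_pos: [0.4957, -0.1754, 0.0941]
tcp_rot: [-3.142, 0.0, 2.168]
ft_force: [0.2, 0.1, 0.3]
finger_gap: 0.727
grip_force: 0.0
time: 58.05
ee_pos: [0.4955, -0.1753, 0.044]
tcp_rot: [-3.141, -0.001, 1.405]
ft_force: [0.2, 0.2, 1.0]
finger_gap: 0.728
grip_force: 0.0
```

```bash
python3 -m crank '[{"delta_pos":[0,0,0],"twist":0},{"delta_pos":[0,0,0],"twist":0},{"delta_pos":[0,0,0],"twist":0},{"delta_pos":[0,0,0],"twist":0},{"delta_pos":[0,0,0],"twist":0},{"delta_pos":[0,0,0],"twist":0},{"delta_pos":[0,0,0],"twist":0},{"delta_pos":[0,0,0],"twist":0}]' 255 
python3 -m crank '[{"delta_pos":[0,0,-3],"twist":0},{"delta_pos":[0,0,-6],"twist":0},{"delta_pos":[0,0,-6],"twist":0},{"delta_pos":[0,0,-6],"twist":0}]' 255 | grep -E 'ee|rot'
python3 - <<'E'
from h import *
plan(W(-.0335,-.138,.09),yaw=YAW+1.571)
# held cube seen by wrist camera: top/near edges at assumed z
im,ci=snap('wrist','w8.png'); m=cv2.inRange(cv2.cvtColor(im,cv2.COLOR_RGB2HSV),(105,70,30),(130,255,255))
p,R,s=tool()
for cn in cv2.findContours(m,cv2.RETR_EXTERNAL,cv2.CHAIN_APPROX_NONE)[0]:
    if cv2.contourArea(cn)<150: continue
    ap=cv2.approxPolyDP(cn,2,True)[:,0]
    for z in(p[2]-.044,p[2]-.012): print(cv2.contourArea(cn),ap.tolist(),[((R.T@(pt(ci,'wrist',*q,z)-p))[:2]*1000).round(1).tolist() for q in ap])
E
```

```text
time: 58.72
ee_pos: [0.4958, -0.1756, 0.0443]
tcp_rot: [3.141, 0.0, 1.403]
ft_force: [-1.9, -0.3, 3.4]
finger_gap: 0.362
grip_force: 30.0
ee_pos: [0.4966, -0.1759, 0.1054]
tcp_rot: [3.139, 0.001, 1.403]
delta_pos [15.38  1.13  1.53]
twist 0.002 yaw 1.403 q7 -0.11
2708.0 [[299, 215], [293, 234], [295, 261], [354, 260], [355, 234], [348, 214]] [[12.9, -14.1], [0.2, -18.2], [-18.9, -17.6], [-18.2, 21.1], [0.2, 21.1], [13.5, 16.3]]
2708.0 [[299, 215], [293, 234], [295, 261], [354, 260], [355, 234], [348, 214]] [[23.2, -11.4], [12.8, -14.8], [-3.0, -14.3], [-2.4, 17.6], [12.8, 17.6], [23.8, 13.6]]
```

The held cube's near face measures about 13 mm ahead of the TCP instead of 16 mm, so the cube sits about 2.5 mm towards -y. That explains the jam, so I'll shift +y to compensate.

```bash
python3 -m crank '[{"delta_pos":[4,0.3,0],"twist":0},{"delta_pos":[15.5,1.1,0],"twist":0},{"delta_pos":[15.5,1.1,0],"twist":0},{"delta_pos":[15.5,1.1,0],"twist":0},{"delta_pos":[15.5,1.1,0],"twist":0},{"delta_pos":[15.5,1.1,1],"twist":0},{"delta_pos":[15.5,1.1,2],"twist":0},{"delta_pos":[15.5,1.1,2.5],"twist":0},{"delta_pos":[15.5,1.1,2.5],"twist":0},{"delta_pos":[15.5,1.1,2.5],"twist":0}]' 255 | grep -E 'ee|rot|ft'
python3 - <<'E'
from h import *
plan(W(-.0335,-.1367,.07),yaw=YAW+1.571)
E
```

```text
ee_pos: [0.5317, -0.0257, 0.0781]
tcp_rot: [-3.14, 0.0, 1.401]
ft_force: [0.8, 0.3, -0.2]
delta_pos [0.11 0.19 0.81]
twist 0.0 yaw 1.401 q7 -0.46
```

```bash
python3 -m crank '[{"delta_pos":[0.1,0.2,0.3],"twist":0},{"delta_pos":[0.1,0.2,0.8],"twist":0},{"delta_pos":[0.1,0.2,0.8],"twist":0},{"delta_pos":[0.1,0.2,0.8],"twist":0}]' 255 | grep -E 'ee|rot|ft'
python3 -m crank '[{"delta_pos":[0,0,0.2],"twist":0},{"delta_pos":[0,0,0.4],"twist":0},{"delta_pos":[0,0,0.4],"twist":0}]' 255 | grep -E 'ee|rot|ft'
python3 -m crank '[{"delta_pos":[0,0,0.15],"twist":0},{"delta_pos":[0,0,0.15],"twist":0}]' 255 | grep -E 'ee|rot|ft'
python3 - <<'E'
from h import *
plan(W(-.0335,-.1367,.0545),yaw=YAW+1.571)
E
```

```text
ee_pos: [0.5345, -0.024, 0.0709]
tcp_rot: [-3.141, -0.0, 1.403]
ft_force: [-0.1, -0.3, -1.0]
ee_pos: [0.5349, -0.0242, 0.0678]
tcp_rot: [3.141, 0.001, 1.403]
ft_force: [-2.4, -2.0, 9.4]
ee_pos: [0.535, -0.0247, 0.0669]
tcp_rot: [3.141, 0.002, 1.402]
ft_force: [-6.2, -3.5, 16.8]
delta_pos [-0.05 -0.11  1.24]
twist 0.001 yaw 1.402 q7 -0.48
```

```bash
python3 -m crank '[{"delta_pos":[-0.07,-0.15,-0.1],"twist":0},{"delta_pos":[-0.07,-0.15,-0.1],"twist":0},{"delta_pos":[-0.07,-0.15,0],"twist":0},{"delta_pos":[-0.07,-0.15,0],"twist":0}]' 255 | grep -E 'ee|rot|ft'
python3 -m crank '[{"delta_pos":[0,0,0.15],"twist":0},{"delta_pos":[0,0,0.3],"twist":0},{"delta_pos":[0,0,0.3],"twist":0}]' 255 | grep -E 'ee|rot|ft'
```

```text
ee_pos: [0.5339, -0.0248, 0.0667]
tcp_rot: [3.14, 0.001, 1.402]
ft_force: [-1.9, -2.3, 14.2]
ee_pos: [0.5338, -0.0257, 0.064]
tcp_rot: [3.14, 0.002, 1.402]
ft_force: [-5.3, -5.3, 18.9]
```

```bash
python3 -m crank '[{"delta_pos":[0,0,-0.5],"twist":0},{"delta_pos":[-0.05,-0.1,-0.5],"twist":0},{"delta_pos":[-0.05,-0.1,-0.5],"twist":0},{"delta_pos":[-0.05,-0.1,-0.5],"twist":0}]' 255 | grep -E 'ee|rot|ft'
python3 -m crank '[{"delta_pos":[0,0,0.2],"twist":0},{"delta_pos":[0,0,0.4],"twist":0},{"delta_pos":[0,0,0.4],"twist":0}]' 255 | grep -E 'ee|rot|ft'
python3 -m crank '[{"delta_pos":[0,0,0.15],"twist":0},{"delta_pos":[0,0,0.15],"twist":0}]' 255 | grep -E 'ee|rot|ft'
```

```text
ee_pos: [0.5318, -0.0245, 0.0675]
tcp_rot: [-3.141, -0.0, 1.403]
ft_force: [0.2, -0.1, 4.2]
ee_pos: [0.5328, -0.0237, 0.0649]
tcp_rot: [3.14, -0.001, 1.403]
ft_force: [-3.5, 1.2, 19.1]
ee_pos: [0.5332, -0.0238, 0.0644]
tcp_rot: [3.139, 0.0, 1.403]
ft_force: [-6.3, 0.3, 29.7]
```

```bash
python3 -m crank '[{"delta_pos":[0,0,-1],"twist":0},{"delta_pos":[0,0,-1.6],"twist":0},{"delta_pos":[0,0,-1.6],"twist":0},{"delta_pos":[0,0,-1.6],"twist":0},{"delta_pos":[0,0,-1.6],"twist":0}]' 255 | grep -E 'ee|rot|ft|gap'
cat >> h.py <<'E'
def held(off=.0443):
    im,ci=snap('wrist','w9.png'); m=cv2.inRange(cv2.cvtColor(im,cv2.COLOR_RGB2HSV),(105,70,30),(130,255,255))
    p,R,s=tool(); hsv=cv2.cvtColor(im,cv2.COLOR_RGB2HSV)
    for cn in cv2.findContours(m,cv2.RETR_EXTERNAL,cv2.CHAIN_APPROX_NONE)[0]:
        if cv2.contourArea(cn)<150: continue
        ap=cv2.approxPolyDP(cn,2,True)[:,0]; print(ap.tolist())
        for z in(p[2]-off,p[2]-off+.032): print([((R.T@(pt(ci,'wrist',*q,z)-p))[:2]*1000).round(1).tolist() for q in ap])
    print('V down col 325',hsv[200:270:2,325,2].tolist())
E
python3 - <<'E'
from h import *
held()
plan(W(-.0335,-.138,.08),yaw=YAW+1.571)
im=cv2.cvtColor(cv2.imread('pics/w8.png'),cv2.COLOR_BGR2HSV); print(im[200:270:2,325,2].tolist())
E
```

```text
ee_pos: [0.5314, -0.0248, 0.0774]
tcp_rot: [-3.141, 0.0, 1.403]
ft_force: [0.3, -0.3, -0.4]
finger_gap: 0.366
[[297, 216], [293, 247], [295, 261], [355, 260], [356, 236], [348, 215]]
[[12.5, -16.3], [-8.4, -19.5], [-18.5, -18.5], [-17.7, 20.6], [-0.8, 20.6], [13.2, 15.2]]
[[22.9, -13.4], [5.7, -16.0], [-2.6, -15.2], [-2.0, 17.0], [12.0, 17.0], [23.5, 12.6]]
V down col 325 [190, 189, 191, 184, 110, 116, 116, 121, 171, 200, 200, 199, 199, 200, 199, 227, 141, 142, 208, 213, 208, 207, 206, 223, 253, 252, 251, 252, 252, 252, 253, 79, 101, 116, 126]
delta_pos [-0.11  0.24 -0.26]
twist 0.002 yaw 1.403 q7 -0.46
[216, 198, 194, 212, 187, 157, 185, 113, 143, 144, 141, 142, 143, 146, 97, 143, 164, 164, 163, 164, 162, 226, 229, 229, 229, 228, 229, 229, 228, 230, 217, 58, 75, 90, 98]
```

The cube has tilted a few degrees in the grip. I'll set it flat on the deck beyond the socket, measure cube and socket together in one close view, and regrip.

Run:
```python
from h import *
plan(W(.022,-.138,.085),W(.022,-.138,.068),yaw=YAW+1.571)
```

```text
delta_pos [-0.12  5.79 -0.77]
delta_pos [-0.12  5.79  0.93]
twist 0.002 yaw 1.403 q7 -0.46
```

```bash
python3 -m crank '[{"delta_pos":[0,0,-0.8],"twist":0},{"delta_pos":[-0.1,3,-0.8],"twist":0},{"delta_pos":[-0.1,5.8,-0.8],"twist":0},{"delta_pos":[-0.1,5.8,-0.8],"twist":0},{"delta_pos":[-0.1,5.8,-0.8],"twist":0},{"delta_pos":[-0.1,5.8,0.3],"twist":0},{"delta_pos":[-0.1,5.8,0.8],"twist":0},{"delta_pos":[-0.1,5.8,0.9],"twist":0},{"delta_pos":[-0.1,5.8,0.9],"twist":0}]' 255 | grep -E 'ee|ft'
python3 -m crank '[{"delta_pos":[0,0,0.15],"twist":0},{"delta_pos":[0,0,0.15],"twist":0}]' 255 | grep -E 'ee|ft'
```

```text
ee_pos: [0.5878, -0.0354, 0.0683]
ft_force: [-0.5, -0.6, -1.1]
ee_pos: [0.5888, -0.0354, 0.0676]
ft_force: [-0.3, 0.6, -1.6]
```

```bash
for i in 1 2 3; do python3 -m crank '[{"delta_pos":[0,0,0.15],"twist":0},{"delta_pos":[0,0,0.2],"twist":0},{"delta_pos":[0,0,0.2],"twist":0}]' 255 | grep -E 'ee|ft'; done
```

```text
ee_pos: [0.5893, -0.0351, 0.0664]
ft_force: [-1.3, 0.0, 6.2]
ee_pos: [0.5895, -0.0347, 0.0652]
ft_force: [-5.7, 1.0, 12.6]
ee_pos: [0.5899, -0.0342, 0.0641]
ft_force: [-6.9, 3.0, 20.9]
```

```bash
python3 -m crank '[{"delta_pos":[0,0,-0.2],"twist":0},{"delta_pos":[0,0,-0.2],"twist":0},{"delta_pos":[0,0,-0.2],"twist":0},{"delta_pos":[0,0,-0.2],"twist":0},{"delta_pos":[0,0,-0.2],"twist":0},{"delta_pos":[0,0,-3],"twist":0},{"delta_pos":[0,0,-6],"twist":0},{"delta_pos":[-7,-3,-9],"twist":0},{"delta_pos":[-7,-3,-9],"twist":0},{"delta_pos":[-7,-3,-9],"twist":0},{"delta_pos":[-7,-3,-9],"twist":0},{"delta_pos":[-7,-3,-9],"twist":0}]' 90 | grep -E 'ee|ft|gap'
python3 - <<'E'
from h import *
im,ci=snap('wrist','w10.png')
print('cam',((-np.array(ci['R']).T@np.array(ci['t']))[:2]-T)@np.array([ex,ey]).T)
m=cv2.inRange(cv2.cvtColor(im,cv2.COLOR_RGB2HSV),(105,70,30),(130,255,255))
L=lambda q:((q[:2]-T)@np.array([ex,ey]).T)
for cn in cv2.findContours(m,cv2.RETR_EXTERNAL,cv2.CHAIN_APPROX_NONE)[0]:
    if cv2.contourArea(cn)<150: continue
    q=np.array([L(pt(ci,'wrist',*p[0],.056)) for p in cn]); r=cv2.minAreaRect((q*1e4).astype(np.float32)); print('cube top',np.array(r[0])/1e4,np.array(r[1])/1e4,r[2])
a=rect(im,ci,'wrist',.024,-.08,.01,-.175,-.105,5000); g=cv2.cvtColor(a,cv2.COLOR_RGB2HSV)
m=cv2.inRange(g,(60,60,40),(90,255,255)); m[:,:60]=0 # green floor in socket
deck=cv2.inRange(g,(0,0,140),(30,40,255))
save('r8.png',a)
for x in(-.022,-.033,-.044):
    row=deck[int((.01-x)*5000)]; i=np.where(row==0)[0]/5000; i=-.105-i; i=i[(i<-.114)&(i>-.164)]; print('x',x,'nondeck y',i.max().round(4),i.min().round(4))
for y in(-.128,-.138,-.148):
    col=deck[:,int((-.105-y)*5000)]; i=.01-np.where(col==0)[0]/5000; i=i[(i<-.005)&(i>-.062)]; print('y',y,'nondeck x',i.max().round(4),i.min().round(4))
E
```

```text
ee_pos: [0.5476, -0.0994, 0.1515]
ft_force: [-0.3, -0.0, 0.6]
finger_gap: 0.645
cam [-0.00695073 -0.13609387]
cube top [ 0.02292195 -0.13717461] [0.03333258 0.03105012] 0.7646366953849792
x -0.022 nondeck y -0.1208 -0.1562
x -0.033 nondeck y -0.1208 -0.1564
x -0.044 nondeck y -0.1208 -0.156
y -0.128 nondeck x -0.0138 -0.0498
y -0.138 nondeck x -0.014 -0.0498
y -0.148 nondeck x -0.014 -0.0498
```

In the same view the socket mouth centre is at (-0.0319, -0.1386) and the cube, now flat, is at (0.0238, -0.1372). So the cube has to move -55.7 mm in x and -1.4 mm in y.

Run:
```python
from h import *
plan(W(.0234,-.137,.11),W(.0234,-.137,.0675),yaw=YAW+1.571)
```

```text
delta_pos [6.97 3.09 4.13]
delta_pos [6.97 3.09 8.38]
twist 0.003 yaw 1.404 q7 -0.28
```

```bash
python3 -m crank '[{"delta_pos":[4,2,0],"twist":0.003},{"delta_pos":[7,3.1,1],"twist":0.003},{"delta_pos":[7,3.1,4],"twist":0.003},{"delta_pos":[7,3.1,4],"twist":0.003},{"delta_pos":[7,3.1,4],"twist":0.003},{"delta_pos":[7,3.1,7],"twist":0.003},{"delta_pos":[7,3.1,8.4],"twist":0.003},{"delta_pos":[7,3.1,8.4],"twist":0.003},{"delta_pos":[7,3.1,8.4],"twist":0.003},{"delta_pos":[7,3.1,8.4],"twist":0.003}]' 90 | grep -E 'ee|ft|gap'
python3 -m crank '[{"delta_pos":[0,0,0],"twist":0},{"delta_pos":[0,0,0],"twist":0},{"delta_pos":[0,0,0],"twist":0},{"delta_pos":[0,0,0],"twist":0},{"delta_pos":[0,0,0],"twist":0},{"delta_pos":[0,0,0],"twist":0},{"delta_pos":[0,0,0],"twist":0},{"delta_pos":[0,0,0],"twist":0},{"delta_pos":[0,0,0],"twist":0}]' 255
python3 - <<'E'
from h import *
p=tool()[0]; print('tray',((p[:2]-T)@np.array([ex,ey]).T).round(4))
E
```

```text
ee_pos: [0.5905, -0.0357, 0.0689]
ft_force: [-0.0, 1.1, 0.8]
finger_gap: 0.648
time: 66.78
ee_pos: [0.59, -0.0356, 0.0679]
tcp_rot: [3.141, 0.0, 1.4]
ft_force: [-1.5, -0.7, 5.5]
finger_gap: 0.364
grip_force: 30.0
tray [ 0.0238 -0.1376]
```

```bash
python3 -m crank '[{"delta_pos":[0,0,-0.8],"twist":0},{"delta_pos":[0,0,-1.5],"twist":0},{"delta_pos":[-0.1,-3,-1.5],"twist":0},{"delta_pos":[-0.14,-5.6,-1.5],"twist":0},{"delta_pos":[-0.14,-5.6,-1.5],"twist":0},{"delta_pos":[-0.14,-5.6,-1.5],"twist":0},{"delta_pos":[-0.14,-5.6,-1.5],"twist":0},{"delta_pos":[-0.14,-5.6,-0.5],"twist":0},{"delta_pos":[-0.14,-5.6,-0.5],"twist":0}]' 255 | grep -E 'ee|ft|gap'
python3 - <<'E'
from h import *
p,R,s=tool(); print('tray',((p[:2]-T)@np.array([ex,ey]).T).round(4),s['ft_force'])
plan(W(-.0326,-.139,.073),yaw=YAW+1.571)
E
```

```text
ee_pos: [0.5344, -0.0277, 0.0711]
ft_force: [-1.6, -0.4, -0.8]
finger_gap: 0.365
tray [-0.0324 -0.1392] [-1.55307079 -0.37089726 -0.78942796]
delta_pos [ 0.02 -0.02 -0.19]
twist -0.002 yaw 1.399 q7 -0.48
```

```bash
for i in 1 2 3; do python3 -m crank '[{"delta_pos":[0,0,0.1],"twist":0},{"delta_pos":[0,0,0.2],"twist":0},{"delta_pos":[0,0,0.2],"twist":0}]' 255 | grep -E 'ee|ft'; done
```

```text
ee_pos: [0.5346, -0.0272, 0.0703]
ft_force: [-0.0, 0.0, -0.8]
ee_pos: [0.5345, -0.0274, 0.0684]
ft_force: [-0.4, -0.3, -0.2]
ee_pos: [0.5344, -0.0274, 0.0664]
ft_force: [-0.0, -0.4, -0.2]
```

```bash
for i in 1 2 3; do python3 -m crank '[{"delta_pos":[0,0,0.1],"twist":0},{"delta_pos":[0,0,0.2],"twist":0},{"delta_pos":[0,0,0.2],"twist":0}]' 255 | grep -E 'ee|ft'; done
```

```text
ee_pos: [0.5344, -0.0275, 0.0644]
ft_force: [-0.2, 0.2, -0.7]
ee_pos: [0.5343, -0.0275, 0.0623]
ft_force: [-0.8, -0.4, -0.4]
ee_pos: [0.5344, -0.0274, 0.0604]
ft_force: [0.2, 0.0, -0.7]
```

The cube is going in freely, so I'll keep lowering to the floor of the socket.

```bash
for i in 1 2 3 ; do python3 -m crank '[{"delta_pos":[0,0,0.1],"twist":0},{"delta_pos":[0,0,0.2],"twist":0},{"delta_pos":[0,0,0.2],"twist":0}]' 255 | grep -E 'ee|ft'; done; python3 -m crank '[{"delta_pos":[0,0,0.1],"twist":0},{"delta_pos":[0,0,0.1],"twist":0}]' 255 | grep -E 'ee|ft'
```

```text
ee_pos: [0.5344, -0.0274, 0.0584]
ft_force: [0.2, -0.1, -1.4]
ee_pos: [0.5344, -0.0274, 0.0564]
ft_force: [-0.9, -0.4, -1.6]
ee_pos: [0.5344, -0.0274, 0.0544]
ft_force: [0.3, -0.1, -0.3]
ee_pos: [0.5346, -0.0274, 0.0539]
ft_force: [-1.0, -0.1, 4.1]
```

```bash
python3 -m crank '[{"delta_pos":[0,0,-0.1],"twist":0},{"delta_pos":[0,0,-0.1],"twist":0},{"delta_pos":[0,0,-0.1],"twist":0},{"delta_pos":[0,0,-0.1],"twist":0},{"delta_pos":[0,0,-3],"twist":0},{"delta_pos":[0,0,-6],"twist":0},{"delta_pos":[-8,0,-15],"twist":0},{"delta_pos":[-8,0,-15],"twist":0},{"delta_pos":[-8,0,-15],"twist":0},{"delta_pos":[-8,0,-15],"twist":0},{"delta_pos":[-8,0,-15],"twist":0}]' 100 | grep -E 'time|ee|ft|gap'
python3 - <<'E'
from h import *
L=lambda q:((q[:2]-T)@np.array([ex,ey]).T)
for n in('wrist','top','scene'):
    im,ci=snap(n,n+'_f.png'); print(n,discs(n,im,ci))
    m=cv2.inRange(cv2.cvtColor(im,cv2.COLOR_RGB2HSV),(105,70,30),(130,255,255)); c0=px(ci,n,W(-.033,-.138,.03))
    for cn in cv2.findContours(m,cv2.RETR_EXTERNAL,cv2.CHAIN_APPROX_NONE)[0]:
        if cv2.contourArea(cn)<60 or np.linalg.norm(cn[:,0].mean(0)-c0)>40: continue
        q=np.array([L(pt(ci,n,*p[0],.042)) for p in cn]); print('cube',n,q.min(0).round(4),q.max(0).round(4))
# dice, lid check: wrist fine
im=cv2.cvtColor(cv2.imread('pics/top_f.png'),cv2.COLOR_BGR2HSV); i0=cv2.cvtColor(cv2.imread('pics/top0.png'),cv2.COLOR_BGR2HSV)
for f in(i0,im):
    m=cv2.inRange(f,(0,180,90),(8,255,255)); k,l,st,c=cv2.connectedComponentsWithStats(m[240:300,200:260]); print('dice',[(c[i]+[200,240]).round(1).tolist() for i in range(1,k) if st[i,4]>8])
E
```

```text
time: 70.87
ee_pos: [0.5214, -0.108, 0.2048]
ft_force: [-0.1, 0.9, -1.1]
finger_gap: 0.611
wrist [(np.float64(-0.055), np.float64(-0.079), np.float32(0.0174))]
cube wrist [-0.0478 -0.1545] [-0.0162 -0.1232]
top [(np.float64(0.0473), np.float64(0.025), np.float32(0.0169)), (np.float64(0.0077), np.float64(-0.0139), np.float32(0.0172)), (np.float64(-0.0018), np.float64(0.059), np.float32(0.0169)), (np.float64(-0.0542), np.float64(-0.0229), np.float32(0.0169)), (np.float64(-0.0548), np.float64(0.0732), np.float32(0.0173)), (np.float64(-0.0547), np.float64(0.0253), np.float32(0.0172)), (np.float64(-0.0558), np.float64(-0.0783), np.float32(0.0168))]
cube top [-0.0522 -0.1533] [-0.0175 -0.1215]
scene []
cube scene [-0.0486 -0.1662] [-0.0179 -0.1228]
dice [[222.1, 264.3]]
dice []
```

The cube is home, 31.5 mm square in plan. I'll do a quick check of the dice and lid with looser thresholds.

Run:
```python
from h import *
for f in('top0','t2','top_f'):
    b=cv2.imread(f'pics/{f}.png').astype(int); m=((b[...,2]>b[...,1]*2.2)&(b[...,2]>b[...,0]*2.2)&(b[...,2]>80)).astype(np.uint8)[240:300,200:260]
    k,l,st,c=cv2.connectedComponentsWithStats(m); print(f,'dice',[(c[i]+[200,240]).round(1).tolist()+[int(st[i,4])] for i in range(1,k) if st[i,4]>6])
b=cv2.imread('pics/top_f.png'); h=cv2.cvtColor(b,cv2.COLOR_BGR2HSV); m=cv2.inRange(h,(15,0,175),(40,80,255))
ci=camera_info('top')
for th in(1.7,1.8,1.9):
    print(th,[px(ci,'top',[*(H-ex*.22*np.cos(th)+ey*s),.032+.22*np.sin(th)]).round().tolist() for s in(.145,-.145)])
k,l,st,c=cv2.connectedComponentsWithStats(m); print([st[i].tolist() for i in range(1,k) if st[i,4]>60 and st[i,1]<130 and 230<st[i,0]<420])
```

```text
top0 dice [[221.5, 262.5, 36], [236.1, 282.4, 39]]
t2 dice [[221.5, 262.5, 36], [236.1, 282.4, 37]]
top_f dice [[221.5, 262.5, 36], [236.0, 282.4, 38]]
1.7 [[258.0, 65.0], [390.0, 92.0]]
1.8 [[261.0, 57.0], [391.0, 84.0]]
1.9 [[264.0, 50.0], [393.0, 77.0]]
[[264, 47, 129, 95, 7792]]
```

The dice haven't moved, and the lid's edge matches 1.9 rad. I'm handing the job in.

```bash
python3 -c "
from bench import job_done; print(job_done())"
```

```text
the job is handed in; nothing more can be done
None
```

I handed the job in at about 71 s. The lid is fully back, all seven white checkers lie flat in the tray with gaps of at least 12 mm, and the cube is home in its socket after two failed tries. The dice have not moved; I did not measure the bowl, dice cup or dark checkers at the end.

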